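Running a tap down a hanger boss at a craft stall

TASK

Swing the yellow lever fully over to close the vise on the brass boss, and only then work the tap down with the red crank handle: half a turn forward (clockwise seen from above), a quarter turn back, half forward, a quarter back, then forward again until the tap bottoms against its firm stop. Work gently, never force the crank once it bottoms (the boss must not be wrenched round in the jaws), leave the vise closed and let go, and do not disturb the cup, the spool or the tub.

Things in the scene. Friction and masses are not known exactly. Their poses are not given: they have to be found in the camera images.
- fixture: Small tapping vise fixed to the table: blue base plate 15 mm thick, grey block to 44 mm height, two dark jaws to 66 mm, brass boss (45 mm diameter) to 72 mm. Origin: on the table, under the upright tap axis. From it the plate reaches 60 mm along +x and -x, 70 mm along +y and 130 mm along -y; the lever's pivot is 100 mm along -y.
- clamp (a joint): Angle of the yellow-knobbed lever about its upright pivot, rad. 0 = open, lever pointing along the fixture's -y; it grows counterclockwise seen from above, to a firm stop at 1.30 = fully over, vise closed. Starts near open. It stays where it is left; moving it takes about 3 N at the knob, dry friction.
- clamp_knob (a point): Middle of the gripping part of the yellow knob on the lever: an upright cylinder 18 mm in diameter, its top 19 mm above this point, the lever's flat arm 19 mm below it. 75 mm from the lever's pivot.
- clamp_pivot (a point): Point on the upright pivot axis of the lever, level with the middle of the yellow knob.
- crank: Steel crank on the tap. Origin: on the tap's upright axis at the underside of the hub (30 mm diameter, 18 mm tall). Its +x points along the flat arm to the red handle, 55 mm away; a counter-arm reaches 49 mm the other way. The arm's top is 18 mm above the origin. It turns with dry friction, about 3 N at the handle, and stays where left. Over about 15 N round the turn at the handle, the boss slips in the jaws.
- handle_mid (a point): Gripping point of the red crank handle: an upright cylinder 18 mm in diameter, 46 mm tall, that spins freely on its own pin. Its top is 19 mm above this point, the crank's arm 28 mm below. It goes round the tap's axis in a circle of 55 mm radius, sinking 2.0 mm per turn clockwise seen from above.
- tap_point (a point): Lower end of the tap, on its axis inside the boss; it sinks 2.0 mm per turn clockwise. The firm stop lies between 0.79 and 1.21 turns ahead of the starting angle, different each time, and has to be felt. There is another stop at least 0.12 turn behind the starting angle.
- boss_mark (a point): A point on the upper rim of the brass boss, 20.5 mm from the tap's axis; a short black line on the boss's top points to it. It points anywhere at the start and must stay where it is: it moves only if the crank is forced against the tap's stop and the boss is wrenched round in the jaws.
- cup: Green drinking cup standing on the table, 76 mm diameter, 95 mm tall; origin under its centre. Bystander.
- spool: Mustard-yellow cord spool standing on the table, 68 mm diameter, 91 mm tall; origin under its centre. Bystander.
- tub: Pale tub with a green lid, 118 x 88 x 60 mm; origin under its centre. Bystander.

How it is judged:
By the outcome, as a careful person would: the job done as asked, in the order asked, and still so for the second after the job is handed in, with the robot touching nothing.
It also fails if it takes over 72 s, if anything falls off the work surface, if the arm or the gripper's body presses on something with over 40 N, if the wrist force passes 120 N, or if a joint passes its speed limit or range.

ROBOT

A 7-joint arm with a two-finger parallel gripper is mounted at the origin on the work surface. World frame = base frame: x ahead of the robot, y to its left, z up, the work surface at z = 0. Lengths are in mm, angles in rad, forces in N, time in s.
With the tool pointing down it reaches from about 350 to 900 mm from the base axis. Payload 8.1 kg.
Tool frame: the origin (TCP) lies midway between the tips of the shut fingers; the grasp point (between the pads) lies 19 mm behind it; z points along the fingers, x is the direction in which the jaws open and shut, and the axes are right-handed (so a half turn about z gives the same grasp; the last joint's range is limited). The gripper opens to 92 mm and grips with 3 to 60 N. Pads are 19 mm wide; open, the fingers measure 130 mm over their backs; the gripper's body (75 mm by 190 mm) begins 47 mm behind the grasp point.
Start: joints at [1.044, 0.434, 0.025, 1.573, -0.012, 1.134, -0.075], TCP at [256.996, -569.732, 226.742] pointing down, gripper open.
Joint ranges: [-2.62, 2.62], [-0.44, 2.09], [-1.27, 1.32], [0.08, 2.57], [-1.32, 4.46], [0.12, 2], [-2.74, 2.74]. Speed limits (rad/s): [2.22, 2.22, 3.01, 3.01, 3.14, 3.14, 3.14].

INTERFACE

Orientations are given as [roll, pitch, yaw] about the fixed x, y, z axes, in that order (R = Rz(yaw) Ry(pitch) Rx(roll)).
In Python, from rig import * gives the robot as it stands.
- The arm moves only by the tool step_arm, never from a script. Its argument "steps" is a list of rows, each an object of numbers: "tx", "ty", "tz": the shift along the tool's x, y, z normalised to -1 to 1, where 1 is 50 cm; "spin": the turn about the tool's z normalised to -1 to 1, where 1 is pi/2 rad. A call has 1 to 8 rows; each row shifts and turns the commanded pose from where the row before left it, along the tool's axes as they then stand; what a row does not reach is not made up. A row lasts 1/10 s, in which the tool goes at most 50 mm and 8.59 degrees, less where a joint would pass 70% of its speed; a pose out of reach is approached as far as the arm can. A call with a number of a shift or a turn outside -1 to 1 is refused whole. A call with a gripper value outside its range is refused whole. "claw" is the finger opening in mm, from 0 to 91.8, set as the call begins (left out, the last holds). The fingers move at their own pace and stop on an object; "grip_force" is the grip in N (left out, the last holds). Time passes only in rows, so rows that do not move let the fingers close. It gives the time, the measured TCP pose, the force and the opening at its end, in the units of the state.
- sense(): the state, without advancing time (a new reading comes with each control period).
- read_camera(name): name is "scene" or "top" or "wrist"; returns the picture (400x640x3 uint8, red, green, blue); there is no depth.
- camera_model(name): a dict with "camera_matrix" (3x3 intrinsics, pixels), "k1" (the pictures are not rectified: a ray, as slopes to the right and down, at radius r is drawn at 1 + k1 r^2 times it, then the intrinsics apply), "origin" and "attitude" of the camera in the world. Camera axes: x right, y down, z forward; pixel columns grow to the right and rows downward; lengths in mm; the calibration is good to about 2 mm. A picture is of the moment at which its call begins: read the wrist's pose just before it. camera_model takes no time and is no camera call; for the wrist camera it gives the pose at the moment of the call.
- hand_in(): hands the job in, once; it reports no verdict.
The state is a dict: "time": time; "joints": joint angles; "dq": joint speeds; "joint_efforts": joint torques, N m; "position": TCP position; "ee_rot": TCP orientation; "contact_force": force on the tool from outside, world axes, zero at the start; "ft_torque": the same for the moment, N m; "width": opening from 0.0 (shut) to 1.0 (fully open).
Only numpy, scipy, OpenCV 4.12 (cv2) and the standard library are available. Lean on these libraries where they do the work, as an engineer would, in place of code of your own. Each camera call takes 0.05 s, during which the arm holds its last target.

## Working session

There is one attempt and no reset: what is moved stays moved. The work goes in short steps, Python scripts to look and compute and a tool call to move; the robot and the scene stay as the last step left them, time stands still between calls to the robot, and variables do not carry over. Pictures are saved under pics/ and viewed, and the job is handed in when it is done.

Besides the shell and the picture viewer there is one more tool, called after "Request:" in YAML: its name, and indented under it one key for each argument. step_arm: Moves the arm, as the interface text tells. Scaled input: -1 to 1 covers 50 cm each way for a shift and pi/2 rad each way for a turn. Its arguments: {"type":"object","properties":{"steps":{"type":"array","items":{"type":"object","properties":{"tx":{"type":"number","minimum":-1,"maximum":1},"ty":{"type":"number","minimum":-1,"maximum":1},"tz":{"type":"number","minimum":-1,"maximum":1},"spin":{"type":"number","minimum":-1,"maximum":1}}}},"claw":{"type":"number"},"grip_force":{"type":"number"}},"required":["steps"]}

```bash
mkdir -p pics; ls; python3 - <<'E'
from rig import *
import cv2
print(sense())
for n in ["scene","top","wrist"]:
    m=camera_model(n); print(n,m)
    im=read_camera(n); cv2.imwrite(f"pics/{n}0.png",im[:,:,::-1])
E
```

```text
pics
{'time': 0.0, 'joints': array([ 1.04442077,  0.4352048 ,  0.02496829,  1.57412303, -0.01158414,
        1.13396804, -0.07509124]), 'dq': array([-0.00103076, -0.00099621, -0.00145647, -0.00053634,  0.0001386 ,
        0.00065225, -0.0020791 ]), 'joint_efforts': array([-1.28636479e-03, -6.67845798e+01,  9.84504707e-01, -3.14456534e+01,
       -6.05496881e-02,  4.29500733e-02,  1.50010801e-04]), 'position': array([ 256.7362594 , -569.26975305,  225.94617544]), 'ee_rot': array([ 3.14143891e+00,  1.55091407e-03, -1.14707124e+00]), 'contact_force': array([-0.66462376, -0.88506663,  0.14072235]), 'ft_torque': array([ 0.05775657, -0.02711368,  0.02786985]), 'width': 0.9995127498371281}
scene {'camera_matrix': array([[381.37992971,   0.        , 325.3828211 ],
       [  0.        , 381.37992971, 199.32557321],
       [  0.        ,   0.        ,   1.        ]]), 'k1': -0.024528119765457688, 'origin': array([1023.71362849,   71.81869827,  707.53076439]), 'attitude': array([-2.55570713, -0.01201171,  1.54155955])}
top {'camera_matrix': array([[450.65582532,   0.        , 308.67898154],
       [  0.        , 450.65582532, 193.80410097],
       [  0.        ,   0.        ,   1.        ]]), 'k1': -0.08478276327656604, 'origin': array([ 566.20905045,   83.52060695, 1051.41322958]), 'attitude': array([-3.07823726,  0.02413951, -1.54352663])}
wrist {'camera_matrix': array([[332.6310373 ,   0.        , 319.96601674],
       [  0.        , 332.6310373 , 197.29460884],
       [  0.        ,   0.        ,   1.        ]]), 'k1': -0.015518250820432344, 'origin': array([ 330.42708144, -535.55998537,  386.28279935]), 'attitude': array([ 2.83799998e+00,  1.34878496e-03, -1.14802628e+00])}
```

View pics/scene0.png

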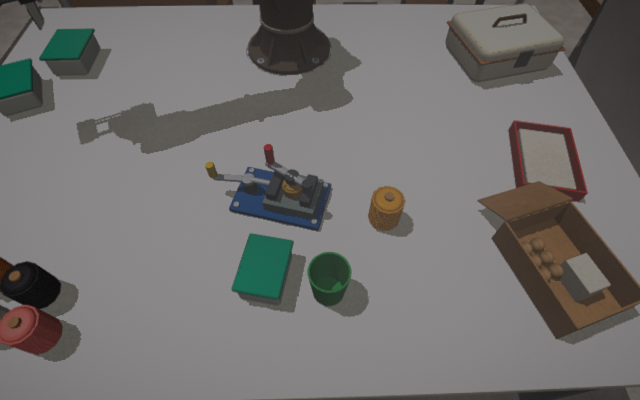

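View pics/top0.png

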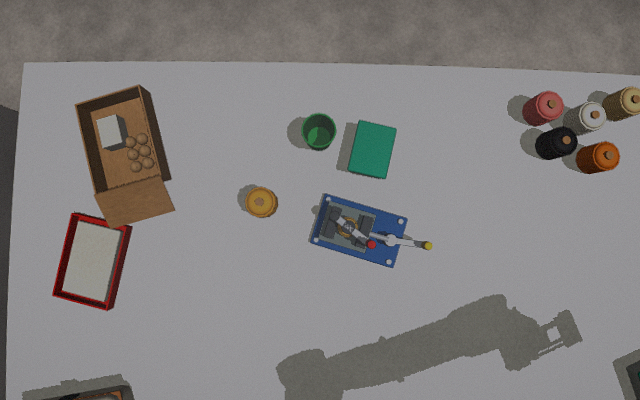

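View pics/wrist0.png

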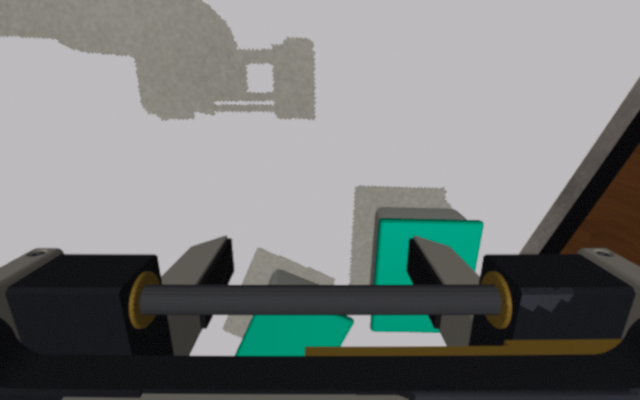

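```bash
cat > h.py <<'E'
import numpy as np, cv2
from scipy.spatial.transform import Rotation as Ro
from rig import *
def R(a): return Ro.from_euler('xyz',a).as_matrix()
def ray(m,uv):
    K=m['camera_matrix']; d=np.array([(uv[0]-K[0,2])/K[0,0],(uv[1]-K[1,2])/K[1,1]]); s=d.copy()
    for _ in range(20): s=d/(1+m['k1']*(s@s))
    v=R(m['attitude'])@np.array([s[0],s[1],1]); return m['origin'],v/np.linalg.norm(v)
def plane(m,uv,z):
    o,v=ray(m,uv); return o+v*(z-o[2])/v[2]
def tri(m1,u1,m2,u2):
    o1,a=ray(m1,u1);o2,b=ray(m2,u2)
    t=np.linalg.lstsq(np.c_[a,-b],o2-o1,rcond=None)[0]
    p,q=o1+a*t[0],o2+b*t[1]; return (p+q)/2,np.linalg.norm(p-q)
def proj(m,p):
    c=R(m['attitude']).T@(np.asarray(p,float)-m['origin']); s=c[:2]/c[2]; s=s*(1+m['k1']*(s@s)); K=m['camera_matrix']
    return np.array([K[0,0]*s[0]+K[0,2],K[1,1]*s[1]+K[1,2]])
E
python3 - <<'E'
import cv2
a=cv2.imread('pics/top0.png')[180:280,290:450]; b=cv2.imread('pics/scene0.png')[130:240,190:350]
cv2.imwrite('pics/topc.png',cv2.resize(a,None,fx=5,fy=5,interpolation=2)); cv2.imwrite('pics/scenec.png',cv2.resize(b,None,fx=5,fy=5,interpolation=2))
E
```

```text
(no output)
```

View pics/topc.png

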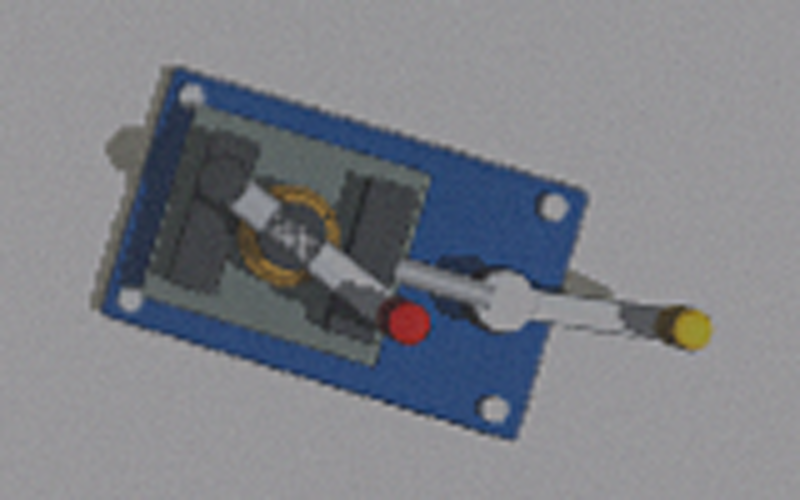

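View pics/scenec.png

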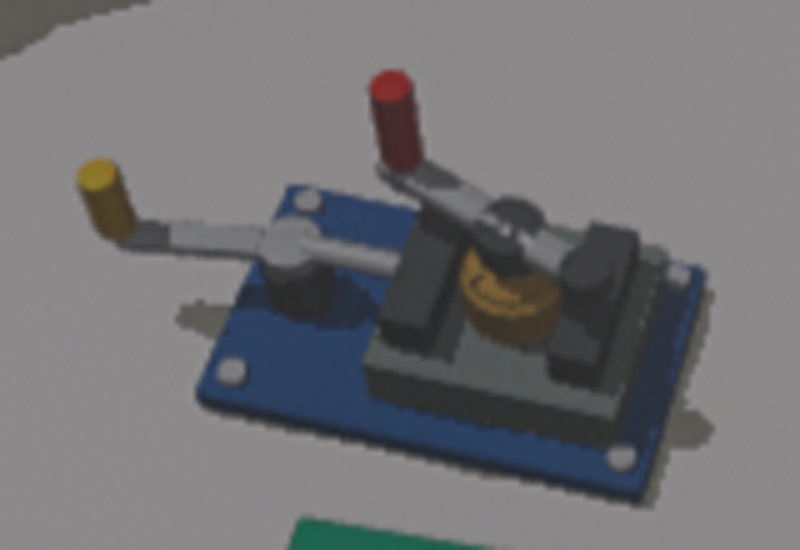

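```bash
python3 - <<'E'
from h import *
t=camera_model('top'); s=camera_model('scene')
T=lambda u,v: ((u+.5)/5-.5+290,(v+.5)/5-.5+180)
S=lambda u,v: ((u+.5)/5-.5+190,(v+.5)/5-.5+130)
for n,a,b in [('red',T(409,322),S(391,86)),('yel',T(692,329),S(99,174)),('pivottop',T(508,298),S(290,238))]:
    print(n,tri(t,a,s,b))
c=[plane(t,T(*p),15)[:2] for p in [(178,67),(588,190),(518,438),(98,312)]]
cs=[plane(s,S(*p),15)[:2] for p in [(702,272),(290,188),(200,395),(645,494)]]
# order top view corners
print(np.round(c,1)); print(np.round(cs,1))
for c_ in (c,cs): print([round(float(np.linalg.norm(c_[i]-c_[(i+1)%4])),1) for i in range(4)])
E
```

```text
red (array([525.70504632, -20.10733528, 145.01977213]), np.float64(2.2619952457416557))
yel (array([ 523.17497747, -146.71820454,   90.69707609]), np.float64(2.3592198259930526))
pivottop (array([533.35348894, -72.81439867,  58.24304603]), np.float64(3.3447350958794866))
[[ 634.1   72.3]
 [ 582.4 -117.3]
 [ 468.4  -87.2]
 [ 520.7  106.1]]
[[ 523.6  105.1]
 [ 471.9  -83. ]
 [ 584.  -112.1]
 [ 636.6   77.4]]
[196.5, 117.9, 200.3, 118.4]
[195.1, 115.8, 196.7, 116.4]
```

Request:
step_arm:
  steps:
    - {"spin": -0.092}
    - {"spin": -0.092}
    - {"spin": -0.092}
    - {"spin": -0.092}
    - {"spin": -0.092}
    - {"spin": -0.092}
    - {"spin": -0.092}
  claw: 50
  grip_force: 8

```text
invalid input at $.steps[0]: expected keys tx, ty, tz, spin
```

Request:
step_arm:
  steps:
    - {"tx": 0,"ty": 0,"tz": 0,"spin": -0.092}
    - {"tx": 0,"ty": 0,"tz": 0,"spin": -0.092}
    - {"tx": 0,"ty": 0,"tz": 0,"spin": -0.092}
    - {"tx": 0,"ty": 0,"tz": 0,"spin": -0.092}
    - {"tx": 0,"ty": 0,"tz": 0,"spin": -0.092}
    - {"tx": 0,"ty": 0,"tz": 0,"spin": -0.092}
    - {"tx": 0,"ty": 0,"tz": 0,"spin": -0.092}
  claw: 50
  grip_force: 8

```text
time: 0.85
position: [256.8, -569.5, 226.4]
ee_rot: [-3.141, 0.0, -0.13]
contact_force: [-0.7, -1.2, 0.7]
width: 0.552
```

Request:
step_arm:
  steps:
    - {"tx": 0.038,"ty": -0.0824,"tz": 0,"spin": 0}
    - {"tx": 0.038,"ty": -0.0824,"tz": 0,"spin": 0}
    - {"tx": 0.038,"ty": -0.0824,"tz": 0,"spin": 0}
    - {"tx": 0.038,"ty": -0.0824,"tz": 0,"spin": 0}
    - {"tx": 0.038,"ty": -0.0824,"tz": 0,"spin": 0}
    - {"tx": 0.038,"ty": -0.0824,"tz": 0,"spin": 0}
    - {"tx": 0.038,"ty": -0.0824,"tz": 0,"spin": 0}
    - {"tx": 0.038,"ty": -0.0824,"tz": 0,"spin": 0}

```text
time: 1.65
position: [452.7, -262.0, 226.7]
ee_rot: [3.141, 0.0, -0.136]
contact_force: [1.0, -0.8, 0.3]
width: 0.545
```

Request:
step_arm:
  steps:
    - {"tx": 0.038,"ty": -0.0824,"tz": 0,"spin": 0}
    - {"tx": 0.038,"ty": -0.0824,"tz": 0,"spin": 0}
    - {"tx": 0.038,"ty": -0.0824,"tz": 0,"spin": 0}
    - {"tx": 0,"ty": 0,"tz": 0,"spin": 0}

```text
time: 2.05
position: [528.3, -141.5, 226.9]
ee_rot: [-3.138, -0.002, -0.126]
contact_force: [-0.1, 0.1, -0.5]
width: 0.544
```

```bash
python3 - <<'E'
from h import *
print(sense()['position'],sense()['ee_rot'])
m=camera_model('wrist'); im=read_camera('wrist'); cv2.imwrite('pics/w1.png',im[:,:,::-1])
import pickle; pickle.dump(m,open('w1.pkl','wb')); print(m['origin'],m['attitude'])
E
```

```text
[ 528.28249776 -141.49923969  226.8771869 ] [-3.13774107e+00 -1.54313874e-03 -1.26015932e-01]
[538.08941468 -61.26806508 387.45342322] [ 2.84273804e+00 -1.06984647e-04 -1.26998854e-01]
```

View pics/w1.png

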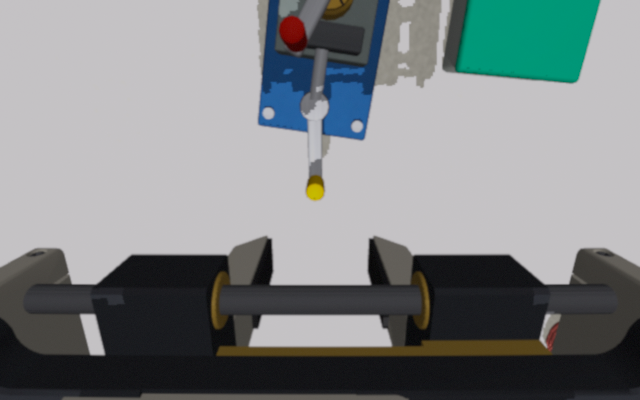

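```bash
python3 - <<'E'
from h import *
import pickle
m=pickle.load(open('w1.pkl','rb')); t=camera_model('top'); s=camera_model('scene')
print('yel',plane(m,(315.5,192),90.7),plane(t,(428.0,245.4),90.7),plane(s,(209.4,164.4),90.7))
print('red',plane(m,(292,30),145),plane(t,(371.4,244.0),145),plane(s,(267.8,146.8),145))
print('piv',plane(m,(315,106),58),plane(t,(391.2,239.2),58),plane(s,(247.6,177.2),58))
print(tri(m,(315.5,192),s,(209.4,164.4)),tri(m,(315.5,192),t,(428.,245.4)))
print(tri(m,(292,30),s,(267.8,146.8)),tri(m,(292,30),t,(371.4,244)))
print([plane(m,p,15)[:2] for p in [(258,125),(364,139)]])
im=cv2.imread('pics/w1.png'); cv2.imwrite('pics/w1c.png',cv2.resize(im[0:220,240:400],None,fx=2.5,fy=2.5,interpolation=2))
E
```

```text
yel [ 523.07781736 -146.32928622   90.7       ] [ 523.32840941 -147.91887623   90.7       ] [ 523.22844195 -145.48610531   90.7       ]
red [524.96394262 -17.94187488 145.        ] [525.75964543 -21.24647959 145.        ] [525.73880118 -18.96785107 145.        ]
piv [532.13109224 -70.70290098  58.        ] [533.4761319  -74.54059662  58.        ] [533.2251959  -71.16466649  58.        ]
(array([ 523.04210011, -145.9631438 ,   90.53750999]), np.float64(0.796221405556186)) (array([ 521.60766936, -155.96320596,   57.18921686]), np.float64(0.45359309726243585))
(array([525.18350228, -18.4716141 , 144.74139472]), np.float64(1.222071821770449)) (array([525.91993514, -19.95325551, 156.30116948]), np.float64(0.6877464507413439))
[array([466.55185899, -83.96553618]), array([ 580.78059063, -113.99041163])]
```

View pics/w1c.png

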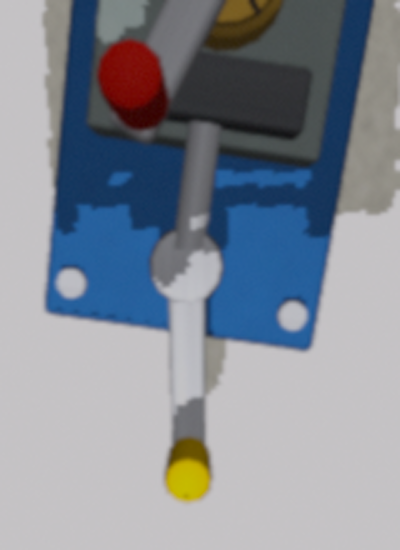

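Request:
step_arm:
  steps:
    - {"tx": -0.0092,"ty": 0.0106,"tz": 0.03,"spin": 0}
    - {"tx": 0,"ty": 0,"tz": 0.08,"spin": 0}
    - {"tx": 0,"ty": 0,"tz": 0.08,"spin": 0}
    - {"tx": 0,"ty": 0,"tz": 0.06,"spin": 0}
    - {"tx": 0,"ty": 0,"tz": 0.05,"spin": 0}
    - {"tx": 0,"ty": 0,"tz": 0.03,"spin": 0}
    - {"tx": 0,"ty": 0,"tz": 0,"spin": 0}
    - {"tx": 0,"ty": 0,"tz": 0,"spin": 0}

```text
time: 2.9
position: [519.7, -154.5, 61.9]
ee_rot: [3.141, 0.001, -0.137]
contact_force: [0.3, 0.6, -0.1]
width: 0.539
```

```bash
python3 - <<'E'
from h import *
print(sense()['position'],sense()['ee_rot'],sense()['contact_force'])
im=read_camera('wrist'); cv2.imwrite('pics/w2.png',im[:,:,::-1])
im=read_camera('scene'); cv2.imwrite('pics/s2.png',cv2.resize(im[100:250,150:370,::-1],None,fx=3.5,fy=3.5))
E
```

```text
[ 519.65652452 -154.5247205    61.92673564] [ 3.14118298e+00  5.06502173e-04 -1.36655943e-01] [ 0.34555044  0.5909438  -0.10569575]
```

View pics/w2.png

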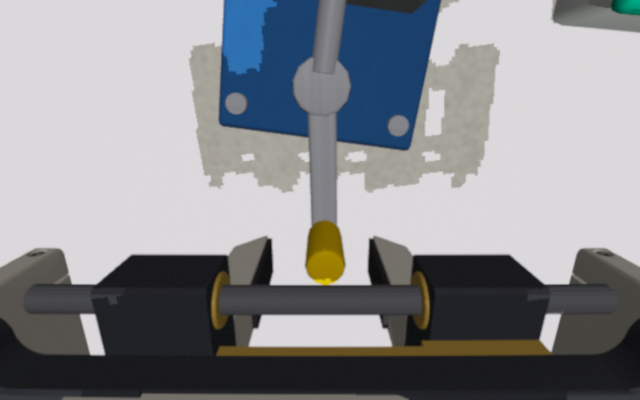

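View pics/s2.png

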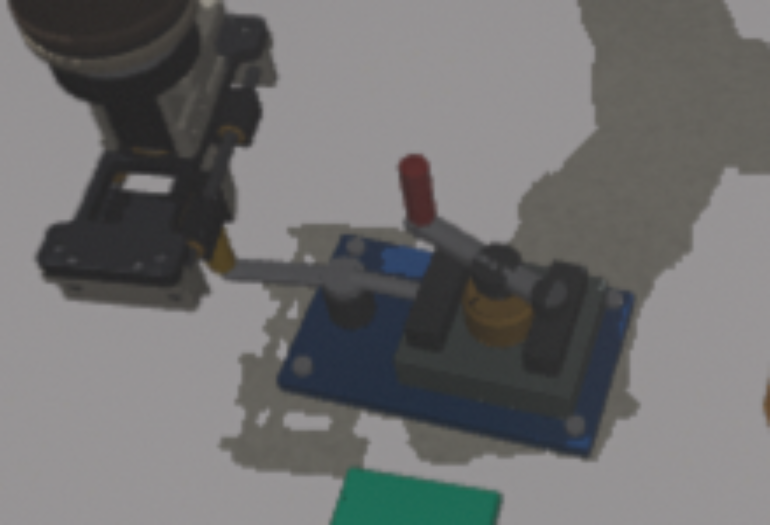

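```bash
python3 - <<'E'
from h import *
for i in range(2):
    print(sense()['position'],sense()['ee_rot'],sense()['dq'].round(3)); m=camera_model('wrist'); read_camera('wrist')
print(m['origin'],m['attitude'])
for p,z in [((325,269),90.6),((322,85),58),((221,124),15),((410,149),15),((236,103),18)]: print(plane(m,p,z))
im=cv2.imread('pics/w2.png'); cv2.imwrite('pics/w2c.png',cv2.resize(im[0:320,200:450],None,fx=2.4,fy=2.4,interpolation=2)[:600])
E
```

```text
[ 520.54766301 -154.19155304   62.77896449] [ 3.14117507e+00 -1.55188809e-03 -1.36210517e-01] [-0.002 -0.004 -0.005 -0.001  0.001 -0.002 -0.002]
[ 520.66808696 -154.10406985   62.85691179] [ 3.14115469e+00 -1.84155174e-03 -1.36026674e-01] [-0.004 -0.001 -0.001  0.003 -0.    -0.003 -0.003]
[531.31920013 -73.29137149 223.08292463] [ 2.83845089e+00 -4.16207844e-04 -1.37011421e-01]
[ 523.35172711 -147.98849473   90.6       ]
[532.85468937 -69.67316678  58.        ]
[468.73103401 -82.72862102  15.        ]
[ 582.85993209 -114.03009563   15.        ]
[481.21187504 -71.83182829  18.        ]
```

View pics/w2c.png

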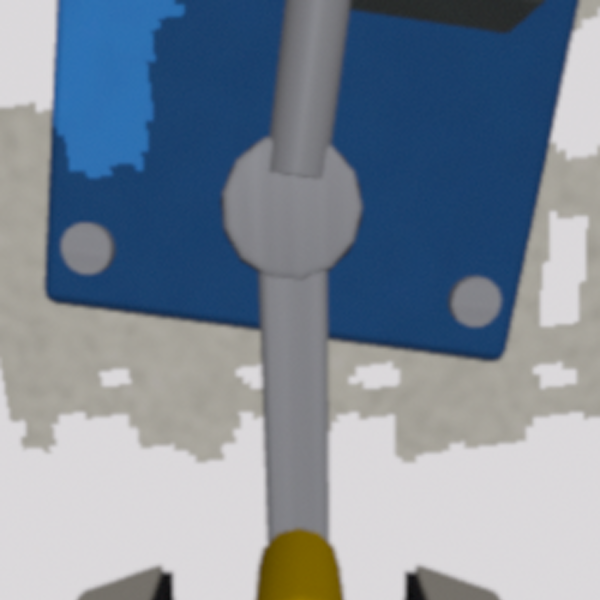

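Request:
step_arm:
  steps:
    - {"tx": 0.0034,"ty": -0.017,"tz": 0.006,"spin": 0}
    - {"tx": 0,"ty": 0,"tz": 0,"spin": 0}
    - {"tx": 0,"ty": 0,"tz": 0,"spin": 0}

```text
time: 3.4
position: [523.0, -144.8, 58.8]
ee_rot: [-3.141, -0.0, -0.134]
contact_force: [-0.1, 0.2, 0.2]
width: 0.547
```

Request:
step_arm:
  steps:
    - {"tx": 0,"ty": 0,"tz": 0,"spin": 0}
    - {"tx": 0,"ty": 0,"tz": 0,"spin": 0}
    - {"tx": 0,"ty": 0,"tz": 0,"spin": 0}
    - {"tx": 0,"ty": 0,"tz": 0,"spin": 0}
    - {"tx": 0,"ty": 0,"tz": 0,"spin": 0}
    - {"tx": 0,"ty": 0,"tz": 0,"spin": 0}
  claw: 5
  grip_force: 8

```text
time: 4.0
position: [522.9, -145.5, 58.7]
ee_rot: [3.141, -0.0, -0.136]
contact_force: [1.1, -0.7, -0.6]
width: 0.189
```

```bash
python3 - <<'E'
from h import *
s=sense(); print(s['position'],s['ee_rot'],s['contact_force'],s['width']*91.8)
im=read_camera('wrist'); cv2.imwrite('pics/w3.png',im[:,:,::-1])
E
```

```text
[ 522.92075666 -145.48579951   58.7466422 ] [ 3.14149978e+00 -1.63838912e-04 -1.35664053e-01] [ 1.06552504 -0.69187762 -0.58988384] 17.393410045281513
```

View pics/w3.png

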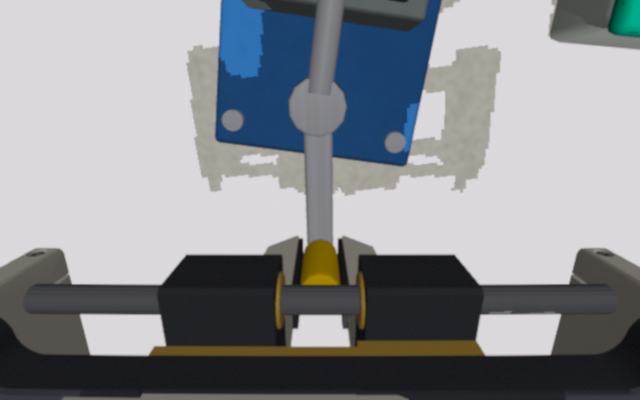

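Request:
step_arm:
  steps:
    - {"tx": 0.0105,"ty": -0.0004,"tz": 0,"spin": -0.0444}
    - {"tx": 0.0105,"ty": -0.0004,"tz": 0,"spin": -0.0444}
    - {"tx": 0.0105,"ty": -0.0004,"tz": 0,"spin": -0.0444}
    - {"tx": 0.0105,"ty": -0.0004,"tz": 0,"spin": -0.0444}
    - {"tx": 0.0105,"ty": -0.0004,"tz": 0,"spin": -0.0444}
    - {"tx": 0.0105,"ty": -0.0004,"tz": 0,"spin": -0.0444}

```text
time: 4.65
position: [553.3, -142.8, 58.7]
ee_rot: [-3.141, 0.002, 0.286]
contact_force: [-3.5, 1.7, 3.7]
width: 0.193
```

Request:
step_arm:
  steps:
    - {"tx": 0.0105,"ty": -0.0004,"tz": 0,"spin": -0.0444}
    - {"tx": 0.0105,"ty": -0.0004,"tz": 0,"spin": -0.0444}
    - {"tx": 0.0105,"ty": -0.0004,"tz": 0,"spin": -0.0444}
    - {"tx": 0.0105,"ty": -0.0004,"tz": 0,"spin": -0.0444}
    - {"tx": 0.0105,"ty": -0.0004,"tz": 0,"spin": -0.0444}
    - {"tx": 0.0105,"ty": -0.0004,"tz": 0,"spin": -0.0444}
    - {"tx": 0.0105,"ty": -0.0004,"tz": 0,"spin": -0.0444}
    - {"tx": 0.0105,"ty": -0.0004,"tz": 0,"spin": -0.0444}

```text
time: 5.45
position: [587.9, -120.5, 58.6]
ee_rot: [-3.14, 0.002, 0.844]
contact_force: [-5.7, 0.9, 4.9]
width: 0.192
```

Request:
step_arm:
  steps:
    - {"tx": 0.0105,"ty": -0.0004,"tz": 0,"spin": -0.0444}
    - {"tx": 0.0053,"ty": -0.0001,"tz": 0,"spin": -0.0222}
    - {"tx": 0,"ty": 0,"tz": 0,"spin": 0}

```text
time: 5.75
position: [593.0, -113.9, 58.6]
ee_rot: [-3.14, 0.001, 0.947]
contact_force: [-4.0, 1.7, 4.5]
width: 0.197
```

Request:
step_arm:
  steps:
    - {"tx": 0.0039,"ty": 0,"tz": 0,"spin": -0.0167}
    - {"tx": 0.0039,"ty": 0,"tz": 0,"spin": -0.0167}
    - {"tx": 0,"ty": 0,"tz": 0,"spin": 0}

```text
time: 6.05
position: [595.0, -110.9, 58.6]
ee_rot: [-3.139, 0.001, 0.999]
contact_force: [-5.3, 1.8, 5.7]
width: 0.192
```

Request:
step_arm:
  steps:
    - {"tx": 0.0026,"ty": 0,"tz": 0,"spin": -0.0111}
    - {"tx": 0.0026,"ty": 0,"tz": 0,"spin": -0.0111}
    - {"tx": 0,"ty": 0,"tz": 0,"spin": 0}

```text
time: 6.35
position: [595.8, -109.7, 58.6]
ee_rot: [-3.139, 0.003, 1.033]
contact_force: [-7.0, -0.0, 7.4]
width: 0.194
```

Request:
step_arm:
  steps:
    - {"tx": 0.0026,"ty": 0,"tz": 0,"spin": -0.0111}
    - {"tx": 0.0026,"ty": 0,"tz": 0,"spin": -0.0111}
    - {"tx": 0,"ty": 0,"tz": 0,"spin": 0}

```text
time: 6.65
position: [595.9, -109.7, 58.2]
ee_rot: [-3.138, 0.006, 1.066]
contact_force: [-11.2, -5.6, 8.8]
width: 0.193
```

Request:
step_arm:
  steps:
    - {"tx": -0.003,"ty": 0,"tz": 0,"spin": 0}
    - {"tx": 0,"ty": 0,"tz": 0,"spin": 0}
    - {"tx": 0,"ty": 0,"tz": 0,"spin": 0}
    - {"tx": 0,"ty": 0,"tz": 0,"spin": 0}
  claw: 50

```text
time: 7.05
position: [598.6, -107.9, 58.7]
ee_rot: [3.141, -0.0, 1.068]
contact_force: [-0.1, -0.2, -0.1]
width: 0.493
```

Request:
step_arm:
  steps:
    - {"tx": 0,"ty": 0,"tz": -0.04,"spin": 0}
    - {"tx": 0,"ty": 0,"tz": -0.09,"spin": 0}
    - {"tx": 0,"ty": 0,"tz": -0.09,"spin": 0}
    - {"tx": 0,"ty": 0,"tz": -0.06,"spin": 0}
    - {"tx": 0,"ty": 0,"tz": 0,"spin": -0.09}
    - {"tx": 0,"ty": 0,"tz": 0,"spin": -0.09}

```text
time: 7.65
position: [599.1, -108.0, 200.3]
ee_rot: [3.139, 0.0, 1.356]
contact_force: [0.2, 0.6, -0.1]
width: 0.541
```

Request:
step_arm:
  steps:
    - {"tx": 0,"ty": 0,"tz": 0,"spin": -0.09}
    - {"tx": 0,"ty": 0,"tz": 0,"spin": -0.09}
    - {"tx": 0,"ty": 0,"tz": 0,"spin": -0.09}
    - {"tx": 0,"ty": 0,"tz": 0,"spin": -0.09}
    - {"tx": 0,"ty": 0,"tz": 0,"spin": -0.09}
    - {"tx": 0,"ty": 0,"tz": 0,"spin": -0.09}
    - {"tx": 0,"ty": 0,"tz": 0,"spin": -0.03}
    - {"tx": 0,"ty": 0,"tz": 0,"spin": 0}

```text
time: 8.45
position: [598.3, -108.1, 198.6]
ee_rot: [3.141, -0.0, 2.247]
contact_force: [-0.0, 0.6, 0.2]
width: 0.547
```

```bash
python3 - <<'E'
from h import *
import pickle
s=sense(); print(s['position'],s['ee_rot'],s['contact_force'],s['joints'])
for n in ['top','scene','wrist']:
    m=camera_model(n); im=read_camera(n); cv2.imwrite(f'pics/{n}4.png',im[:,:,::-1]); pickle.dump(m,open(f'{n}4.pkl','wb'))
cv2.imwrite('pics/t4c.png',cv2.resize(cv2.imread('pics/top4.png')[180:280,290:450],None,fx=5,fy=5))
cv2.imwrite('pics/s4c.png',cv2.resize(cv2.imread('pics/scene4.png')[130:240,190:350],None,fx=5,fy=5))
E
```

```text
[ 598.33518621 -108.09735515  198.55744649] [ 3.14126576e+00 -4.74139969e-04  2.24657358e+00] [-0.03003748  0.63708923  0.1529213 ] [ 0.72364647  0.63233959 -1.00316106  1.59628834  0.55749124  1.2255929
  1.8604445 ]
```

View pics/wrist4.png

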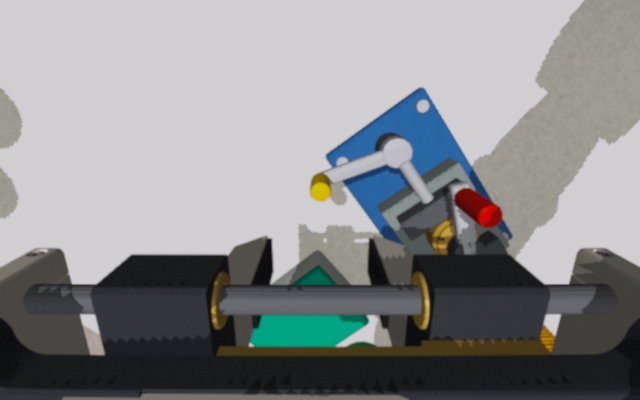

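View pics/s4c.png

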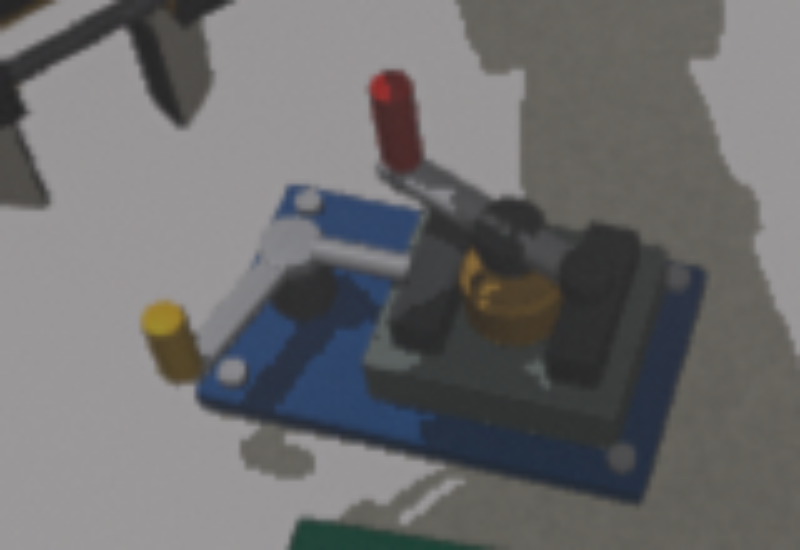

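View pics/t4c.png

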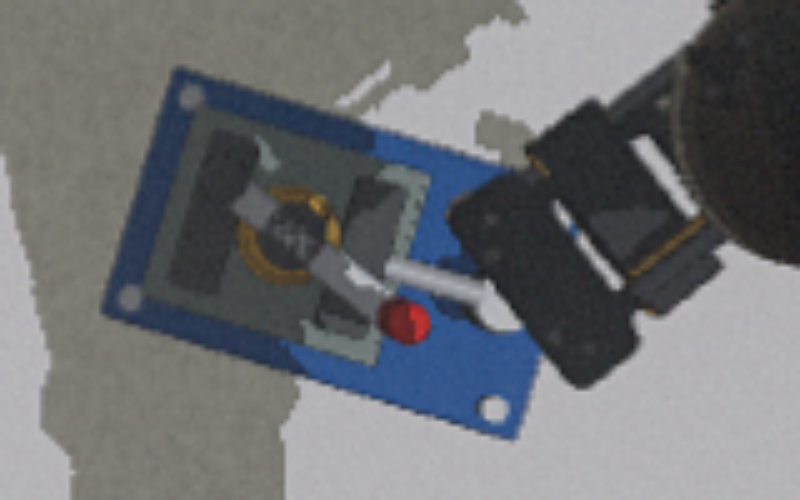

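```bash
python3 - <<'E'
from h import *
import pickle
m=pickle.load(open('wrist4.pkl','rb'));s=camera_model('scene')
im=cv2.imread('pics/wrist4.png'); hsv=cv2.cvtColor(im,cv2.COLOR_BGR2HSV)
print('yel',plane(m,(320,186),90.6),'sc',plane(s,(190+32.9,130+63.5),90.6))
print('piv',plane(m,(398,150),58))
for p in [(488,214),(490,215)]: print('red',plane(m,p,145),tri(m,p,s,(267.8,146.8)))
print([plane(m,p,15) for p in [(420,89),(327,156)]])
cv2.imwrite('pics/w4c.png',cv2.resize(im[80:280,300:540],None,fx=3,fy=3,interpolation=2))
E
```

```text
yel [ 592.41024942 -111.94786244   90.6       ] sc [ 596.72775236 -108.9699129    90.6       ]
piv [528.72802834 -72.06994707  58.        ]
red [524.51874841 -18.53860741 145.        ] (array([524.83147248, -18.742623  , 144.57146534]), np.float64(1.0353836790746402))
red [524.15938174 -16.91080259 145.        ] (array([524.92631655, -18.25401533, 145.41226492]), np.float64(2.2972443173342527))
[array([469.5491064 , -83.65422042,  15.        ]), array([ 578.61907407, -113.53883564,   15.        ])]
```

View pics/w4c.png

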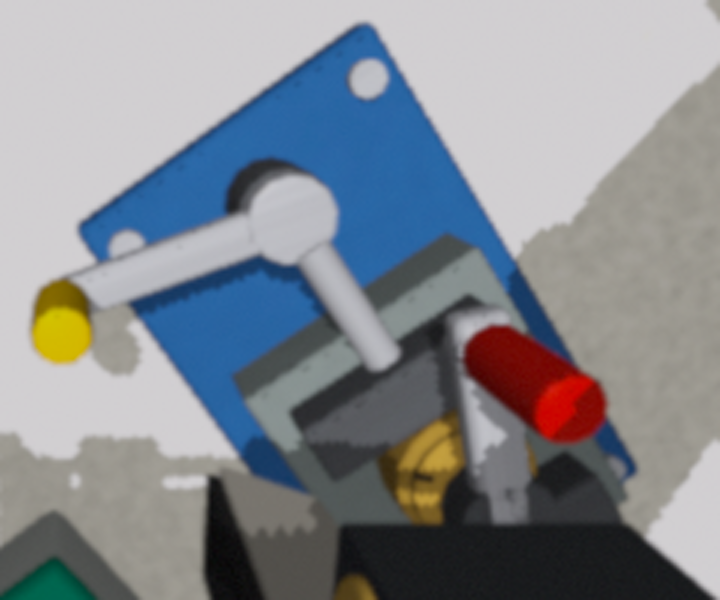

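Request:
step_arm:
  steps:
    - {"tx": 0,"ty": 0,"tz": 0,"spin": 0.089}
    - {"tx": 0,"ty": 0,"tz": 0,"spin": 0.089}
    - {"tx": 0,"ty": 0,"tz": 0,"spin": 0.089}
    - {"tx": 0,"ty": 0,"tz": 0,"spin": 0.089}
    - {"tx": 0,"ty": 0,"tz": 0,"spin": 0}

```text
time: 9.1
position: [598.4, -108.0, 199.1]
ee_rot: [3.141, 0.001, 1.684]
contact_force: [-1.0, 0.0, 0.4]
width: 0.547
```

Request:
step_arm:
  steps:
    - {"tx": 0.039,"ty": -0.0246,"tz": 0,"spin": 0}
    - {"tx": 0.039,"ty": -0.0246,"tz": 0,"spin": 0}
    - {"tx": 0.039,"ty": -0.0246,"tz": 0,"spin": 0}
    - {"tx": 0.039,"ty": -0.0246,"tz": 0,"spin": 0}
    - {"tx": 0.039,"ty": -0.0246,"tz": 0,"spin": 0}
    - {"tx": 0,"ty": 0,"tz": 0,"spin": 0}
    - {"tx": 0,"ty": 0,"tz": 0,"spin": 0}

```text
time: 9.8
position: [526.0, -18.5, 199.0]
ee_rot: [3.141, 0.001, 1.69]
contact_force: [0.6, -0.1, -0.7]
width: 0.545
```

```bash
python3 - <<'E'
from h import *
import pickle
s=sense(); print(s['position'],s['ee_rot'],s['contact_force'],s['joints'])
for n in ['wrist']:
    m=camera_model(n); im=read_camera(n); cv2.imwrite(f'pics/{n}5.png',im[:,:,::-1]); pickle.dump(m,open(f'{n}5.pkl','wb'))
E
```

```text
[526.02039791 -18.4509252  199.01044776] [3.14108244e+00 8.26294458e-04 1.69014619e+00] [ 0.58745809 -0.07311473 -0.70637905] [ 0.6115009   0.45904901 -0.92751394  1.79673002  0.41177054  1.09276571
  1.22916952]
```

View pics/wrist5.png

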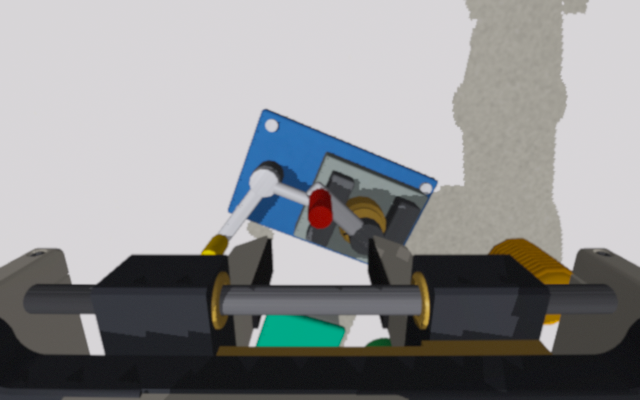

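```bash
python3 - <<'E'
from h import *
import pickle
m=pickle.load(open('wrist5.pkl','rb'));s=camera_model('scene')
for p in [(320,218)]: print('red',plane(m,p,145),tri(m,p,s,(267.8,146.8)))
print('piv',plane(m,(264,181),58), [plane(m,p,15) for p in [(264,109),(230,210),(437,180)]])
im=cv2.imread('pics/wrist5.png');cv2.imwrite('pics/w5c.png',cv2.resize(im[90:290,200:460],None,fx=3,fy=3,interpolation=2))
E
```

```text
red [526.61294796 -17.84675696 145.        ] (array([526.38743089, -18.35861397, 145.81174628]), np.float64(0.9663741170890006))
piv [528.97961062 -70.38164257  58.        ] [array([466.46782969, -81.71379074,  15.        ]), array([ 578.07029827, -111.42303512,   15.        ]), array([517.85375983, 106.75208907,  15.        ])]
```

View pics/w5c.png

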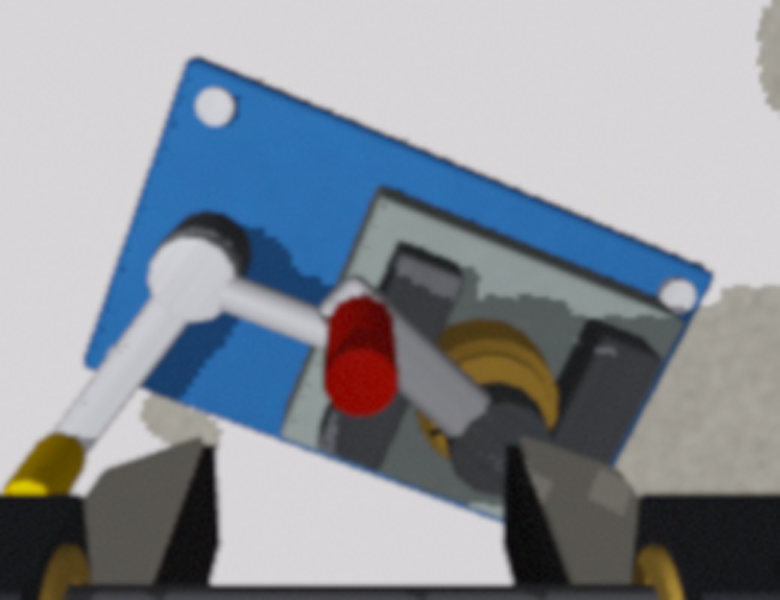

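Request:
step_arm:
  steps:
    - {"tx": 0,"ty": 0,"tz": 0.05,"spin": 0}
    - {"tx": 0,"ty": 0,"tz": 0.06,"spin": 0}
    - {"tx": 0,"ty": 0,"tz": 0.05,"spin": 0}
    - {"tx": 0,"ty": 0,"tz": 0.02,"spin": 0}
    - {"tx": 0,"ty": 0,"tz": 0,"spin": 0}
    - {"tx": 0,"ty": 0,"tz": 0,"spin": 0}

```text
time: 10.45
position: [526.7, -18.5, 109.5]
ee_rot: [3.141, -0.0, 1.687]
contact_force: [-0.4, 0.2, 0.4]
width: 0.548
```

Request:
step_arm:
  steps:
    - {"tx": 0,"ty": 0,"tz": 0,"spin": 0}
    - {"tx": 0,"ty": 0,"tz": 0,"spin": 0}
    - {"tx": 0,"ty": 0,"tz": 0,"spin": 0}
    - {"tx": 0,"ty": 0,"tz": 0,"spin": 0}
    - {"tx": 0,"ty": 0,"tz": 0,"spin": 0}
    - {"tx": 0,"ty": 0,"tz": 0,"spin": 0}
  claw: 5
  grip_force: 8

```text
time: 11.05
position: [526.0, -18.7, 108.9]
ee_rot: [3.141, 0.0, 1.687]
contact_force: [-0.4, -0.9, 2.0]
width: 0.191
```

```bash
python3 - <<'E'
from h import *
s=sense(); print(s['position'],s['ee_rot'],s['contact_force'],s['width']*91.8,s['joints'])
im=read_camera('wrist'); cv2.imwrite('pics/w6.png',im[:,:,::-1])
E
```

```text
[526.01432543 -18.68160264 108.87999828] [3.14139966e+00 3.69938481e-04 1.68652486e+00] [-0.36961117 -0.93022317  1.98967236] 17.52498625376452 [ 0.5459758   0.55975374 -0.8526056   1.90036804  0.52651709  0.92121987
  1.12448478]
```

View pics/w6.png

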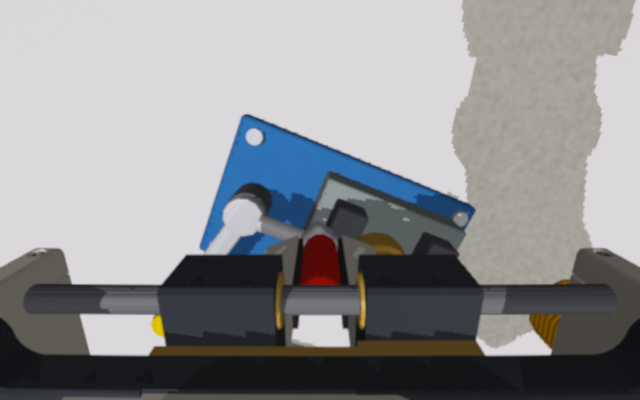

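```bash
cat > rows.py <<'E'
import numpy as np, sys, json
# usage: rows.py start end step yaw0 [spin deg/row cw] ; offsets cw deg from phi0
def rows(cx,cy,r,phi0,a,b,step,yaw,spin=0):
    n=int(round(abs(b-a)/step)); offs=np.linspace(a,b,n+1); out=[]
    P=lambda o: np.array([cx+r*np.cos(np.radians(phi0-o)),cy+r*np.sin(np.radians(phi0-o)),-2*o/360])
    err=np.zeros(3)
    for i in range(n):
        d=P(offs[i+1])-P(offs[i])+err; c,s=np.cos(yaw),np.sin(yaw)
        t=np.array([d[0]*c+d[1]*s,d[0]*s-d[1]*c,-d[2]])/500; q=np.round(t,4)
        e=(t-q)*500; err=np.array([e[0]*c+e[1]*s,e[0]*s-e[1]*c,-e[2]])
        out.append(dict(tx=q[0],ty=q[1],tz=q[2],spin=round(spin/90,4))); yaw-=np.radians(round(spin/90,4)*90)
    return out
if __name__=='__main__':
    a,b,st,yaw=map(float,sys.argv[1:5]); sp=float(sys.argv[5]) if len(sys.argv)>5 else 0
    R=rows(558.3,25.4,54.8,-126.3,a,b,st,yaw,sp)
    for i in range(0,len(R),8): print(json.dumps(R[i:i+8]))
E
python3 rows.py 0 182 6.5 1.687; echo; python3 rows.py 182 88 6.7 1.687; echo;  python3 rows.py 88 272 6.57 1.687
```

```text
[{"tx": 0.009, "ty": -0.0086, "tz": 0.0001, "spin": 0.0}, {"tx": 0.0099, "ty": -0.0075, "tz": 0.0, "spin": 0.0}, {"tx": 0.0106, "ty": -0.0064, "tz": 0.0001, "spin": 0.0}, {"tx": 0.0114, "ty": -0.0051, "tz": 0.0001, "spin": 0.0}, {"tx": 0.0118, "ty": -0.0038, "tz": 0.0001, "spin": 0.0}, {"tx": 0.0122, "ty": -0.0024, "tz": 0.0, "spin": 0.0}, {"tx": 0.0124, "ty": -0.0011, "tz": 0.0001, "spin": 0.0}, {"tx": 0.0124, "ty": 0.0004, "tz": 0.0001, "spin": 0.0}]
[{"tx": 0.0123, "ty": 0.0018, "tz": 0.0, "spin": 0.0}, {"tx": 0.012, "ty": 0.0031, "tz": 0.0001, "spin": 0.0}, {"tx": 0.0116, "ty": 0.0045, "tz": 0.0001, "spin": 0.0}, {"tx": 0.011, "ty": 0.0058, "tz": 0.0001, "spin": 0.0}, {"tx": 0.0103, "ty": 0.007, "tz": 0.0, "spin": 0.0}, {"tx": 0.0094, "ty": 0.0081, "tz": 0.0001, "spin": 0.0}, {"tx": 0.0084, "ty": 0.0091, "tz": 0.0001, "spin": 0.0}, {"tx": 0.0074, "ty": 0.01, "tz": 0.0001, "spin": 0.0}]
[{"tx": 0.0062, "ty": 0.0108, "tz": 0.0, "spin": 0.0}, {"tx": 0.0049, "ty": 0.0114, "tz": 0.0001, "spin": 0.0}, {"tx": 0.0036, "ty": 0.0119, "tz": 0.0001, "spin": 0.0}, {"tx": 0.0022, "ty": 0.0123,
[... 2195 characters left out ...]
spin": 0.0}]
[{"tx": -0.0108, "ty": 0.0064, "tz": 0.0, "spin": 0.0}, {"tx": -0.0115, "ty": 0.0052, "tz": 0.0001, "spin": 0.0}, {"tx": -0.012, "ty": 0.0037, "tz": 0.0001, "spin": 0.0}, {"tx": -0.0123, "ty": 0.0024, "tz": 0.0001, "spin": 0.0}, {"tx": -0.0126, "ty": 0.001, "tz": 0.0, "spin": 0.0}, {"tx": -0.0125, "ty": -0.0005, "tz": 0.0001, "spin": 0.0}, {"tx": -0.0124, "ty": -0.002, "tz": 0.0001, "spin": 0.0}, {"tx": -0.0121, "ty": -0.0033, "tz": 0.0001, "spin": 0.0}]
[{"tx": -0.0117, "ty": -0.0047, "tz": 0.0, "spin": 0.0}, {"tx": -0.011, "ty": -0.006, "tz": 0.0001, "spin": 0.0}, {"tx": -0.0103, "ty": -0.0072, "tz": 0.0001, "spin": 0.0}, {"tx": -0.0094, "ty": -0.0084, "tz": 0.0, "spin": 0.0}]
```

Request:
step_arm:
  steps:
    - {"tx": 0.009,"ty": -0.0086,"tz": 0.0001,"spin": 0.0}
    - {"tx": 0.0099,"ty": -0.0075,"tz": 0.0,"spin": 0.0}
    - {"tx": 0.0106,"ty": -0.0064,"tz": 0.0001,"spin": 0.0}
    - {"tx": 0.0114,"ty": -0.0051,"tz": 0.0001,"spin": 0.0}
    - {"tx": 0.0118,"ty": -0.0038,"tz": 0.0001,"spin": 0.0}
    - {"tx": 0.0122,"ty": -0.0024,"tz": 0.0,"spin": 0.0}
    - {"tx": 0.0124,"ty": -0.0011,"tz": 0.0001,"spin": 0.0}
    - {"tx": 0.0124,"ty": 0.0004,"tz": 0.0001,"spin": 0.0}

```text
time: 11.9
position: [503.6, 24.4, 108.4]
ee_rot: [3.141, 0.0, 1.687]
contact_force: [4.5, -2.7, -0.6]
width: 0.195
```

```bash
cat > st.py <<'E'
from h import *
s=sense(); p=s['position']; d=p[:2]-np.array([558.3,25.4]); a=np.degrees(np.arctan2(d[1],d[0])); u=d/np.linalg.norm(d); f=s['contact_force']
print('t',round(s['time'],2),'pos',p.round(1),'yaw',round(s['ee_rot'][2],3),'r',round(np.linalg.norm(d),1),'cw',round((-126.3-a)%360,1),'Frad',round(f[:2]@u,1),'Ftan_cw',round(f[0]*u[1]-f[1]*u[0],1),'Fz',round(f[2],1),'w',round(s['width']*91.8,1),'j',s['joints'].round(2))
E
python3 st.py
```

```text
t 11.9 pos [503.6  24.4 108.4] yaw 1.687 r 54.7 cw 52.7 Frad -4.5 Ftan_cw -2.7 Fz -0.6 w 17.9 j [ 0.48  0.53 -0.86  1.95  0.52  0.89  1.03]
```

Request:
step_arm:
  steps:
    - {"tx": 0.0123,"ty": 0.0018,"tz": 0.0,"spin": 0.0}
    - {"tx": 0.012,"ty": 0.0031,"tz": 0.0001,"spin": 0.0}
    - {"tx": 0.0116,"ty": 0.0045,"tz": 0.0001,"spin": 0.0}
    - {"tx": 0.011,"ty": 0.0058,"tz": 0.0001,"spin": 0.0}
    - {"tx": 0.0103,"ty": 0.007,"tz": 0.0,"spin": 0.0}
    - {"tx": 0.0094,"ty": 0.0081,"tz": 0.0001,"spin": 0.0}
    - {"tx": 0.0084,"ty": 0.0091,"tz": 0.0001,"spin": 0.0}
    - {"tx": 0.0074,"ty": 0.01,"tz": 0.0001,"spin": 0.0}

```text
time: 12.7
position: [522.7, 67.4, 107.9]
ee_rot: [-3.14, 0.001, 1.686]
contact_force: [0.0, -5.7, 3.0]
width: 0.19
```

```bash
python3 st.py
```

```text
t 12.7 pos [522.7  67.4 107.9] yaw 1.686 r 55.1 cw 103.4 Frad -4.3 Ftan_cw -3.7 Fz 3.0 w 17.4 j [ 0.38  0.56 -0.85  1.9   0.53  0.92  0.96]
```

Request:
step_arm:
  steps:
    - {"tx": 0.0062,"ty": 0.0108,"tz": 0.0,"spin": 0.0}
    - {"tx": 0.0049,"ty": 0.0114,"tz": 0.0001,"spin": 0.0}
    - {"tx": 0.0036,"ty": 0.0119,"tz": 0.0001,"spin": 0.0}
    - {"tx": 0.0022,"ty": 0.0123,"tz": 0.0,"spin": 0.0}
    - {"tx": 0.0008,"ty": 0.0124,"tz": 0.0001,"spin": 0.0}
    - {"tx": -0.0006,"ty": 0.0124,"tz": 0.0001,"spin": 0.0}
    - {"tx": -0.002,"ty": 0.0122,"tz": 0.0001,"spin": 0.0}
    - {"tx": -0.0033,"ty": 0.012,"tz": 0.0,"spin": 0.0}

```text
time: 13.5
position: [570.3, 79.7, 107.8]
ee_rot: [-3.141, -0.001, 1.687]
contact_force: [-3.4, -1.1, 2.7]
width: 0.19
```

```bash
python3 st.py
```

```text
t 13.5 pos [570.3  79.7 107.8] yaw 1.687 r 55.6 cw 156.1 Frad -1.8 Ftan_cw -3.1 Fz 2.7 w 17.4 j [ 0.33  0.63 -0.83  1.78  0.54  0.98  0.97]
```

Request:
step_arm:
  steps:
    - {"tx": -0.0047,"ty": 0.0115,"tz": 0.0001,"spin": 0.0}
    - {"tx": -0.006,"ty": 0.0109,"tz": 0.0001,"spin": 0.0}
    - {"tx": -0.0072,"ty": 0.0102,"tz": 0.0,"spin": 0.0}
    - {"tx": -0.0082,"ty": 0.0092,"tz": 0.0001,"spin": 0.0}
    - {"tx": 0,"ty": 0,"tz": 0,"spin": 0}

```text
time: 14.0
position: [593.6, 68.5, 107.9]
ee_rot: [3.14, -0.001, 1.686]
contact_force: [0.4, 0.5, 2.4]
width: 0.194
```

```bash
python3 st.py
```

```text
t 14.0 pos [593.6  68.5 107.9] yaw 1.686 r 55.7 cw 183.0 Frad 0.6 Ftan_cw -0.0 Fz 2.4 w 17.8 j [ 0.34  0.65 -0.82  1.73  0.55  1.    1.  ]
```

Request:
step_arm:
  steps:
    - {"tx": 0.0085,"ty": -0.0096,"tz": -0.0001,"spin": 0.0}
    - {"tx": 0.0074,"ty": -0.0105,"tz": 0.0,"spin": 0.0}
    - {"tx": 0.006,"ty": -0.0113,"tz": -0.0001,"spin": 0.0}
    - {"tx": 0.0047,"ty": -0.012,"tz": -0.0001,"spin": 0.0}
    - {"tx": 0.0033,"ty": -0.0124,"tz": -0.0001,"spin": 0.0}
    - {"tx": 0.0018,"ty": -0.0127,"tz": 0.0,"spin": 0.0}
    - {"tx": 0.0003,"ty": -0.0128,"tz": -0.0001,"spin": 0.0}
    - {"tx": -0.0012,"ty": -0.0128,"tz": -0.0001,"spin": 0.0}

```text
time: 14.8
position: [543.4, 78.4, 108.1]
ee_rot: [3.141, 0.0, 1.687]
contact_force: [3.3, -2.1, 0.2]
width: 0.193
```

Request:
step_arm:
  steps:
    - {"tx": -0.0027,"ty": -0.0126,"tz": -0.0001,"spin": 0.0}
    - {"tx": -0.0042,"ty": -0.0121,"tz": 0.0,"spin": 0.0}
    - {"tx": -0.0055,"ty": -0.0116,"tz": -0.0001,"spin": 0.0}
    - {"tx": -0.0069,"ty": -0.0109,"tz": -0.0001,"spin": 0.0}
    - {"tx": -0.008,"ty": -0.0099,"tz": -0.0001,"spin": 0.0}
    - {"tx": -0.0092,"ty": -0.009,"tz": 0.0,"spin": 0.0}
    - {"tx": 0,"ty": 0,"tz": 0,"spin": 0.0}

```text
time: 15.5
position: [512.6, 55.8, 108.2]
ee_rot: [-3.141, 0.0, 1.686]
contact_force: [3.7, -2.5, -0.6]
width: 0.197
```

```bash
python3 st.py; python3 - <<'E'
from h import *
im=read_camera('wrist'); cv2.imwrite('pics/w7.png',im[:,:,::-1])
E
```

```text
t 15.5 pos [512.6  55.8 108.2] yaw 1.686 r 54.8 cw 87.3 Frad -4.5 Ftan_cw -0.0 Fz -0.6 w 18.1 j [ 0.41  0.55 -0.86  1.93  0.52  0.91  0.98]
```

View pics/w7.png

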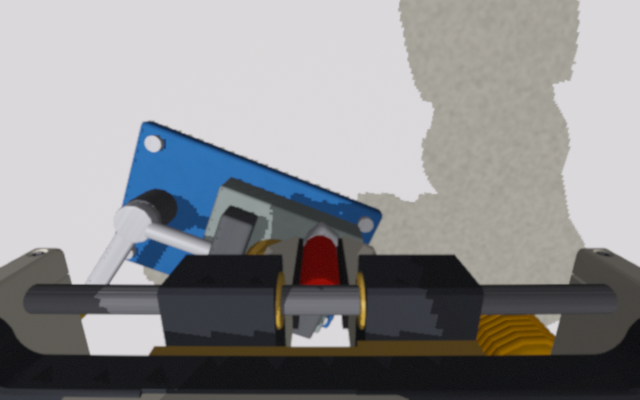

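Grip still holds the red handle centrally (320,262). Forward half turn.

Request:
step_arm:
  steps:
    - {"tx": 0.009,"ty": 0.0088,"tz": 0.0001,"spin": 0.0}
    - {"tx": 0.0079,"ty": 0.0097,"tz": 0.0,"spin": 0.0}
    - {"tx": 0.0068,"ty": 0.0106,"tz": 0.0001,"spin": 0.0}
    - {"tx": 0.0055,"ty": 0.0113,"tz": 0.0001,"spin": 0.0}
    - {"tx": 0.0042,"ty": 0.0118,"tz": 0.0001,"spin": 0.0}
    - {"tx": 0.0028,"ty": 0.0123,"tz": 0.0,"spin": 0.0}
    - {"tx": 0.0014,"ty": 0.0125,"tz": 0.0001,"spin": 0.0}
    - {"tx": -0.0001,"ty": 0.0125,"tz": 0.0001,"spin": 0.0}

```text
time: 16.35
position: [555.4, 80.8, 107.7]
ee_rot: [-3.141, -0.0, 1.687]
contact_force: [-2.4, -4.0, 3.6]
width: 0.193
```

Request:
step_arm:
  steps:
    - {"tx": -0.0014,"ty": 0.0125,"tz": 0.0001,"spin": 0.0}
    - {"tx": -0.003,"ty": 0.0122,"tz": 0.0,"spin": 0.0}
    - {"tx": -0.0042,"ty": 0.0118,"tz": 0.0001,"spin": 0.0}
    - {"tx": -0.0057,"ty": 0.0113,"tz": 0.0001,"spin": 0.0}
    - {"tx": -0.0068,"ty": 0.0105,"tz": 0.0,"spin": 0.0}
    - {"tx": -0.008,"ty": 0.0097,"tz": 0.0001,"spin": 0.0}
    - {"tx": -0.0091,"ty": 0.0086,"tz": 0.0001,"spin": 0.0}
    - {"tx": -0.01,"ty": 0.0076,"tz": 0.0001,"spin": 0.0}

```text
time: 17.15
position: [600.7, 61.7, 107.8]
ee_rot: [3.141, -0.001, 1.687]
contact_force: [-1.6, 3.3, 1.5]
width: 0.189
```

```bash
python3 st.py
```

```text
t 17.15 pos [600.7  61.7 107.8] yaw 1.687 r 55.8 cw 193.1 Frad 0.9 Ftan_cw -3.5 Fz 1.5 w 17.4 j [ 0.34  0.66 -0.81  1.71  0.55  1.01  1.02]
```

Request:
step_arm:
  steps:
    - {"tx": -0.0108,"ty": 0.0064,"tz": 0.0,"spin": 0.0}
    - {"tx": -0.0115,"ty": 0.0052,"tz": 0.0001,"spin": 0.0}
    - {"tx": -0.012,"ty": 0.0037,"tz": 0.0001,"spin": 0.0}
    - {"tx": -0.0123,"ty": 0.0024,"tz": 0.0001,"spin": 0.0}
    - {"tx": -0.0126,"ty": 0.001,"tz": 0.0,"spin": 0.0}
    - {"tx": -0.0125,"ty": -0.0005,"tz": 0.0001,"spin": 0.0}
    - {"tx": -0.0124,"ty": -0.002,"tz": 0.0001,"spin": 0.0}
    - {"tx": -0.0121,"ty": -0.0033,"tz": 0.0001,"spin": 0.0}

```text
time: 17.95
position: [612.8, 13.4, 107.7]
ee_rot: [3.14, 0.0, 1.686]
contact_force: [3.7, 2.3, 2.3]
width: 0.194
```

```bash
python3 st.py
```

```text
t 17.95 pos [612.8  13.4 107.7] yaw 1.686 r 55.8 cw 246.1 Frad 3.1 Ftan_cw -3.0 Fz 2.3 w 17.8 j [ 0.42  0.67 -0.81  1.69  0.56  1.02  1.1 ]
```

Request:
step_arm:
  steps:
    - {"tx": -0.0117,"ty": -0.0047,"tz": 0.0,"spin": 0.0}
    - {"tx": -0.011,"ty": -0.006,"tz": 0.0001,"spin": 0.0}
    - {"tx": -0.0103,"ty": -0.0072,"tz": 0.0001,"spin": 0.0}
    - {"tx": -0.0094,"ty": -0.0084,"tz": 0.0,"spin": 0.0}
    - {"tx": 0,"ty": 0,"tz": 0,"spin": 0}

```text
time: 18.45
position: [601.1, -10.3, 107.3]
ee_rot: [-3.141, 0.002, 1.685]
contact_force: [3.6, -3.0, 4.6]
width: 0.195
```

```bash
python3 st.py;  python3 rows.py 272 177 6.785 1.687
```

```text
t 18.45 pos [601.1 -10.3 107.3] yaw 1.685 r 55.7 cw 273.6 Frad 4.7 Ftan_cw -0.1 Fz 4.6 w 17.9 j [ 0.46  0.66 -0.81  1.72  0.56  1.01  1.13]
[{"tx": 0.0097, "ty": 0.0086, "tz": -0.0001, "spin": 0.0}, {"tx": 0.0107, "ty": 0.0074, "tz": -0.0001, "spin": 0.0}, {"tx": 0.0114, "ty": 0.0061, "tz": -0.0, "spin": 0.0}, {"tx": 0.0121, "ty": 0.0047, "tz": -0.0001, "spin": 0.0}, {"tx": 0.0126, "ty": 0.0032, "tz": -0.0001, "spin": 0.0}, {"tx": 0.0128, "ty": 0.0017, "tz": -0.0001, "spin": 0.0}, {"tx": 0.013, "ty": 0.0002, "tz": -0.0, "spin": 0.0}, {"tx": 0.0129, "ty": -0.0013, "tz": -0.0001, "spin": 0.0}]
[{"tx": 0.0127, "ty": -0.0029, "tz": -0.0001, "spin": 0.0}, {"tx": 0.0122, "ty": -0.0043, "tz": -0.0001, "spin": 0.0}, {"tx": 0.0116, "ty": -0.0057, "tz": -0.0, "spin": 0.0}, {"tx": 0.0109, "ty": -0.0071, "tz": -0.0001, "spin": 0.0}, {"tx": 0.0099, "ty": -0.0083, "tz": -0.0001, "spin": 0.0}, {"tx": 0.009, "ty": -0.0095, "tz": -0.0001, "spin": 0.0}]
```

Request:
step_arm:
  steps:
    - {"tx": 0.0097,"ty": 0.0086,"tz": -0.0001,"spin": 0.0}
    - {"tx": 0.0107,"ty": 0.0074,"tz": -0.0001,"spin": 0.0}
    - {"tx": 0.0114,"ty": 0.0061,"tz": 0.0,"spin": 0.0}
    - {"tx": 0.0121,"ty": 0.0047,"tz": -0.0001,"spin": 0.0}
    - {"tx": 0.0126,"ty": 0.0032,"tz": -0.0001,"spin": 0.0}
    - {"tx": 0.0128,"ty": 0.0017,"tz": -0.0001,"spin": 0.0}
    - {"tx": 0.013,"ty": 0.0002,"tz": 0.0,"spin": 0.0}
    - {"tx": 0.0129,"ty": -0.0013,"tz": -0.0001,"spin": 0.0}

```text
time: 19.25
position: [612.0, 39.6, 107.8]
ee_rot: [3.14, 0.002, 1.685]
contact_force: [6.7, -1.9, 4.5]
width: 0.19
```

Request:
step_arm:
  steps:
    - {"tx": 0.0127,"ty": -0.0029,"tz": -0.0001,"spin": 0.0}
    - {"tx": 0.0122,"ty": -0.0043,"tz": -0.0001,"spin": 0.0}
    - {"tx": 0.0116,"ty": -0.0057,"tz": 0.0,"spin": 0.0}
    - {"tx": 0.0109,"ty": -0.0071,"tz": -0.0001,"spin": 0.0}
    - {"tx": 0.0099,"ty": -0.0083,"tz": -0.0001,"spin": 0.0}
    - {"tx": 0.009,"ty": -0.0095,"tz": -0.0001,"spin": 0.0}
    - {"tx": 0,"ty": 0,"tz": 0,"spin": 0}

```text
time: 19.95
position: [587.7, 72.2, 107.9]
ee_rot: [-3.141, -0.0, 1.688]
contact_force: [2.5, 3.2, 4.2]
width: 0.194
```

```bash
python3 st.py;  python3 rows.py 177 273 6.86 1.687
```

```text
t 19.95 pos [587.7  72.2 107.9] yaw 1.688 r 55.3 cw 175.9 Frad 4.0 Ftan_cw 0.4 Fz 4.2 w 17.8 j [ 0.33  0.65 -0.82  1.74  0.55  1.    0.99]
[{"tx": -0.009, "ty": 0.0095, "tz": 0.0001, "spin": 0.0}, {"tx": -0.0101, "ty": 0.0084, "tz": 0.0001, "spin": 0.0}, {"tx": -0.011, "ty": 0.0071, "tz": 0.0, "spin": 0.0}, {"tx": -0.0118, "ty": 0.0058, "tz": 0.0001, "spin": 0.0}, {"tx": -0.0123, "ty": 0.0043, "tz": 0.0001, "spin": 0.0}, {"tx": -0.0129, "ty": 0.0028, "tz": 0.0001, "spin": 0.0}, {"tx": -0.013, "ty": 0.0012, "tz": 0.0, "spin": 0.0}, {"tx": -0.0131, "ty": -0.0003, "tz": 0.0001, "spin": 0.0}]
[{"tx": -0.013, "ty": -0.0019, "tz": 0.0001, "spin": 0.0}, {"tx": -0.0126, "ty": -0.0034, "tz": 0.0001, "spin": 0.0}, {"tx": -0.0122, "ty": -0.0049, "tz": 0.0, "spin": 0.0}, {"tx": -0.0115, "ty": -0.0063, "tz": 0.0001, "spin": 0.0}, {"tx": -0.0106, "ty": -0.0076, "tz": 0.0001, "spin": 0.0}, {"tx": -0.0097, "ty": -0.0089, "tz": 0.0001, "spin": 0.0}]
```

Request:
step_arm:
  steps:
    - {"tx": -0.009,"ty": 0.0095,"tz": 0.0001,"spin": 0.0}
    - {"tx": -0.0101,"ty": 0.0084,"tz": 0.0001,"spin": 0.0}
    - {"tx": -0.011,"ty": 0.0071,"tz": 0.0,"spin": 0.0}
    - {"tx": -0.0118,"ty": 0.0058,"tz": 0.0001,"spin": 0.0}
    - {"tx": -0.0123,"ty": 0.0043,"tz": 0.0001,"spin": 0.0}
    - {"tx": -0.0129,"ty": 0.0028,"tz": 0.0001,"spin": 0.0}
    - {"tx": -0.013,"ty": 0.0012,"tz": 0.0,"spin": 0.0}
    - {"tx": -0.0131,"ty": -0.0003,"tz": 0.0001,"spin": 0.0}

```text
time: 20.75
position: [614.0, 27.7, 107.7]
ee_rot: [3.14, -0.001, 1.687]
contact_force: [4.6, 3.4, 4.3]
width: 0.198
```

Request:
step_arm:
  steps:
    - {"tx": -0.013,"ty": -0.0019,"tz": 0.0001,"spin": 0.0}
    - {"tx": -0.0126,"ty": -0.0034,"tz": 0.0001,"spin": 0.0}
    - {"tx": -0.0122,"ty": -0.0049,"tz": 0.0,"spin": 0.0}
    - {"tx": -0.0115,"ty": -0.0063,"tz": 0.0001,"spin": 0.0}
    - {"tx": -0.0106,"ty": -0.0076,"tz": 0.0001,"spin": 0.0}
    - {"tx": -0.0097,"ty": -0.0089,"tz": 0.0001,"spin": 0.0}
    - {"tx": 0,"ty": 0,"tz": 0,"spin": 0}

```text
time: 21.45
position: [600.7, -11.0, 107.2]
ee_rot: [-3.141, 0.001, 1.685]
contact_force: [4.1, -1.6, 6.2]
width: 0.195
```

```bash
python3 st.py;  python3 rows.py 273 317 2 1.687; echo; python3 rows.py 317 397 2 1.687 2
```

```text
t 21.45 pos [600.7 -11.  107.2] yaw 1.685 r 55.9 cw 274.3 Frad 4.2 Ftan_cw -1.4 Fz 6.2 w 17.9 j [ 0.46  0.66 -0.81  1.72  0.56  1.01  1.13]
[{"tx": -0.0026, "ty": -0.0028, "tz": 0.0, "spin": 0.0}, {"tx": -0.0025, "ty": -0.0029, "tz": 0.0, "spin": 0.0}, {"tx": -0.0024, "ty": -0.003, "tz": 0.0001, "spin": 0.0}, {"tx": -0.0023, "ty": -0.003, "tz": -0.0, "spin": 0.0}, {"tx": -0.0022, "ty": -0.0031, "tz": 0.0, "spin": 0.0}, {"tx": -0.0021, "ty": -0.0032, "tz": 0.0, "spin": 0.0}, {"tx": -0.002, "ty": -0.0033, "tz": 0.0001, "spin": 0.0}, {"tx": -0.0018, "ty": -0.0034, "tz": -0.0, "spin": 0.0}]
[{"tx": -0.0018, "ty": -0.0034, "tz": 0.0, "spin": 0.0}, {"tx": -0.0016, "ty": -0.0034, "tz": 0.0, "spin": 0.0}, {"tx": -0.0015, "ty": -0.0036, "tz": 0.0, "spin": 0.0}, {"tx": -0.0014, "ty": -0.0035, "tz": 0.0001, "spin": 0.0}, {"tx": -0.0012, "ty": -0.0036, "tz": -0.0, "spin": 0.0}, {"tx": -0.0011, "ty": -0.0037, "tz": 0.0, "spin": 0.0}, {"tx": -0.001, "ty": -0.0037, "tz": 0.0, "spin": 0.0}, {"tx": -0.0009, "ty": -0.0037, "tz": 0.0001, "spin": 0.0}]
[{"tx": -0.0007, "ty": -0.0038, "tz": -0.0, "spin":
[... 1917 characters left out ...]
{"tx": 0.0001, "ty": -0.0038, "tz": 0.0, "spin": 0.0222}, {"tx": 0.0001, "ty": -0.0039, "tz": 0.0001, "spin": 0.0222}, {"tx": 0.0, "ty": -0.0038, "tz": -0.0, "spin": 0.0222}, {"tx": 0.0001, "ty": -0.0038, "tz": 0.0, "spin": 0.0222}]
[{"tx": 0.0001, "ty": -0.0038, "tz": 0.0, "spin": 0.0222}, {"tx": 0.0001, "ty": -0.0039, "tz": 0.0001, "spin": 0.0222}, {"tx": 0.0, "ty": -0.0038, "tz": -0.0, "spin": 0.0222}, {"tx": 0.0001, "ty": -0.0038, "tz": -0.0, "spin": 0.0222}, {"tx": 0.0001, "ty": -0.0038, "tz": 0.0, "spin": 0.0222}, {"tx": 0.0, "ty": -0.0039, "tz": 0.0, "spin": 0.0222}, {"tx": 0.0001, "ty": -0.0038, "tz": 0.0001, "spin": 0.0222}, {"tx": 0.0001, "ty": -0.0038, "tz": -0.0, "spin": 0.0222}]
```

Request:
step_arm:
  steps:
    - {"tx": -0.0026,"ty": -0.0028,"tz": 0.0,"spin": 0.0}
    - {"tx": -0.0025,"ty": -0.0029,"tz": 0.0,"spin": 0.0}
    - {"tx": -0.0024,"ty": -0.003,"tz": 0.0,"spin": 0.0}
    - {"tx": -0.0023,"ty": -0.003,"tz": 0.0,"spin": 0.0}
    - {"tx": 0,"ty": 0,"tz": 0,"spin": 0}
  grip_force: 6

```text
time: 21.95
position: [595.7, -15.8, 107.3]
ee_rot: [3.142, 0.001, 1.686]
contact_force: [4.3, -1.6, 5.3]
width: 0.195
```

```bash
python3 st.py; python3 rows.py 281 317 1.5 1.687
```

```text
t 21.95 pos [595.7 -15.8 107.3] yaw 1.686 r 55.6 cw 281.5 Frad 4.1 Ftan_cw -2.1 Fz 5.3 w 17.9 j [ 0.48  0.65 -0.82  1.73  0.55  1.    1.14]
[{"tx": -0.0017, "ty": -0.0023, "tz": 0.0, "spin": 0.0}, {"tx": -0.0016, "ty": -0.0024, "tz": 0.0, "spin": 0.0}, {"tx": -0.0015, "ty": -0.0025, "tz": 0.0, "spin": 0.0}, {"tx": -0.0015, "ty": -0.0024, "tz": 0.0001, "spin": 0.0}, {"tx": -0.0014, "ty": -0.0025, "tz": -0.0, "spin": 0.0}, {"tx": -0.0013, "ty": -0.0026, "tz": 0.0, "spin": 0.0}, {"tx": -0.0013, "ty": -0.0025, "tz": 0.0, "spin": 0.0}, {"tx": -0.0012, "ty": -0.0026, "tz": 0.0, "spin": 0.0}]
[{"tx": -0.0011, "ty": -0.0027, "tz": 0.0, "spin": 0.0}, {"tx": -0.0011, "ty": -0.0026, "tz": 0.0001, "spin": 0.0}, {"tx": -0.001, "ty": -0.0027, "tz": -0.0, "spin": 0.0}, {"tx": -0.0009, "ty": -0.0027, "tz": 0.0, "spin": 0.0}, {"tx": -0.0008, "ty": -0.0028, "tz": 0.0, "spin": 0.0}, {"tx": -0.0008, "ty": -0.0027, "tz": 0.0, "spin": 0.0}, {"tx": -0.0007, "ty": -0.0028, "tz": 0.0, "spin": 0.0}, {"tx": -0.0007, "ty": -0.0028, "tz": 0.0001, "spin": 0.0}]
[{"tx": -0.0005, "ty": -0.0028, "tz": -0.0, "spin": 0.0}, {"tx": -0.0005, "ty": -0.0029, "tz": -0.0, "spin": 0.0}, {"tx": -0.0004, "ty": -0.0028, "tz": 0.0, "spin": 0.0}, {"tx": -0.0004, "ty": -0.0029, "tz": 0.0, "spin": 0.0}, {"tx": -0.0002, "ty": -0.0028, "tz": 0.0001, "spin": 0.0}, {"tx": -0.0002, "ty": -0.0029, "tz": -0.0, "spin": 0.0}, {"tx": -0.0001, "ty": -0.0028, "tz": -0.0, "spin": 0.0}, {"tx": -0.0001, "ty": -0.0029, "tz": -0.0, "spin": 0.0}]
```

Request:
step_arm:
  steps:
    - {"tx": -0.0017,"ty": -0.0023,"tz": 0.0,"spin": 0.0}
    - {"tx": -0.0016,"ty": -0.0024,"tz": 0.0,"spin": 0.0}
    - {"tx": 0,"ty": 0,"tz": 0,"spin": 0}

```text
time: 22.25
position: [593.5, -17.5, 107.2]
ee_rot: [3.142, 0.001, 1.686]
contact_force: [5.5, -1.5, 4.5]
width: 0.196
```

```bash
python3 st.py
```

```text
t 22.25 pos [593.5 -17.5 107.2] yaw 1.686 r 55.6 cw 284.3 Frad 4.7 Ftan_cw -3.3 Fz 4.5 w 18.0 j [ 0.48  0.65 -0.82  1.74  0.55  1.    1.14]
```

Request:
step_arm:
  steps:
    - {"tx": -0.0015,"ty": -0.0025,"tz": 0.0,"spin": 0.0}
    - {"tx": -0.0015,"ty": -0.0024,"tz": 0.0001,"spin": 0.0}
    - {"tx": 0,"ty": 0,"tz": 0,"spin": 0}

```text
time: 22.55
position: [591.3, -19.3, 107.2]
ee_rot: [3.142, 0.001, 1.686]
contact_force: [4.7, -2.2, 5.8]
width: 0.192
```

```bash
python3 st.py
```

```text
t 22.55 pos [591.3 -19.3 107.2] yaw 1.686 r 55.6 cw 287.3 Frad 4.6 Ftan_cw -2.5 Fz 5.8 w 17.6 j [ 0.49  0.65 -0.82  1.74  0.55  1.    1.14]
```

Request:
step_arm:
  steps:
    - {"tx": -0.0014,"ty": -0.0025,"tz": 0.0,"spin": 0.0}
    - {"tx": -0.0013,"ty": -0.0026,"tz": 0.0,"spin": 0.0}
    - {"tx": 0,"ty": 0,"tz": 0,"spin": 0}

```text
time: 22.85
position: [588.8, -21.0, 107.2]
ee_rot: [-3.141, 0.001, 1.686]
contact_force: [4.1, -1.6, 5.3]
width: 0.192
```

```bash
python3 st.py
```

```text
t 22.85 pos [588.8 -21.  107.2] yaw 1.686 r 55.5 cw 290.3 Frad 3.6 Ftan_cw -2.5 Fz 5.3 w 17.6 j [ 0.49  0.64 -0.82  1.75  0.55  1.    1.14]
```

Request:
step_arm:
  steps:
    - {"tx": -0.0013,"ty": -0.0025,"tz": 0.0,"spin": 0.0}
    - {"tx": -0.0012,"ty": -0.0026,"tz": 0.0,"spin": 0.0}
    - {"tx": 0,"ty": 0,"tz": 0,"spin": 0}

```text
time: 23.15
position: [586.4, -22.6, 107.1]
ee_rot: [-3.141, 0.001, 1.686]
contact_force: [4.1, -2.4, 5.3]
width: 0.198
```

```bash
python3 st.py
```

```text
t 23.15 pos [586.4 -22.6 107.1] yaw 1.686 r 55.6 cw 293.4 Frad 4.2 Ftan_cw -2.3 Fz 5.3 w 18.2 j [ 0.5   0.64 -0.82  1.76  0.55  0.99  1.15]
```

Request:
step_arm:
  steps:
    - {"tx": -0.0011,"ty": -0.0027,"tz": 0.0,"spin": 0.0}
    - {"tx": -0.0011,"ty": -0.0026,"tz": 0.0001,"spin": 0.0}
    - {"tx": 0,"ty": 0,"tz": 0,"spin": 0}

```text
time: 23.45
position: [583.8, -23.9, 107.1]
ee_rot: [-3.141, 0.001, 1.686]
contact_force: [3.0, -2.1, 5.6]
width: 0.19
```

```bash
python3 st.py
```

```text
t 23.45 pos [583.8 -23.9 107.1] yaw 1.686 r 55.5 cw 296.4 Frad 3.3 Ftan_cw -1.7 Fz 5.6 w 17.5 j [ 0.5   0.64 -0.82  1.76  0.55  0.99  1.15]
```

Request:
step_arm:
  steps:
    - {"tx": -0.001,"ty": -0.0027,"tz": 0,"spin": 0.0}
    - {"tx": -0.0009,"ty": -0.0027,"tz": 0.0,"spin": 0.0}
    - {"tx": -0.0008,"ty": -0.0028,"tz": 0.0,"spin": 0.0}
    - {"tx": 0,"ty": 0,"tz": 0,"spin": 0}

```text
time: 23.85
position: [579.8, -25.8, 107.1]
ee_rot: [-3.141, 0.001, 1.686]
contact_force: [4.2, -2.2, 5.1]
width: 0.196
```

```bash
python3 st.py
```

```text
t 23.85 pos [579.8 -25.8 107.1] yaw 1.686 r 55.5 cw 300.9 Frad 3.7 Ftan_cw -3.1 Fz 5.1 w 18.0 j [ 0.51  0.63 -0.82  1.77  0.55  0.98  1.15]
```

Request:
step_arm:
  steps:
    - {"tx": -0.0008,"ty": -0.0027,"tz": 0.0,"spin": 0.0}
    - {"tx": -0.0007,"ty": -0.0028,"tz": 0.0,"spin": 0.0}
    - {"tx": -0.0007,"ty": -0.0028,"tz": 0.0001,"spin": 0.0}
    - {"tx": 0,"ty": 0,"tz": 0,"spin": 0}

```text
time: 24.25
position: [575.7, -27.3, 107.0]
ee_rot: [-3.141, 0.001, 1.686]
contact_force: [3.1, -1.3, 5.8]
width: 0.195
```

```bash
python3 st.py
```

```text
t 24.25 pos [575.7 -27.3 107. ] yaw 1.686 r 55.5 cw 305.5 Frad 2.2 Ftan_cw -2.5 Fz 5.8 w 17.9 j [ 0.51  0.63 -0.83  1.78  0.55  0.98  1.15]
```

Request:
step_arm:
  steps:
    - {"tx": -0.0005,"ty": -0.0028,"tz": 0,"spin": 0.0}
    - {"tx": -0.0005,"ty": -0.0029,"tz": 0,"spin": 0.0}
    - {"tx": -0.0004,"ty": -0.0028,"tz": 0.0,"spin": 0.0}
    - {"tx": 0,"ty": 0,"tz": 0,"spin": 0}

```text
time: 24.65
position: [571.4, -28.5, 107.0]
ee_rot: [-3.141, 0.001, 1.686]
contact_force: [3.6, -2.5, 6.1]
width: 0.193
```

```bash
python3 st.py
```

```text
t 24.65 pos [571.4 -28.5 107. ] yaw 1.686 r 55.5 cw 310.0 Frad 3.3 Ftan_cw -2.9 Fz 6.1 w 17.7 j [ 0.52  0.62 -0.83  1.79  0.55  0.97  1.15]
```

Request:
step_arm:
  steps:
    - {"tx": -0.0004,"ty": -0.0029,"tz": 0.0,"spin": 0.0}
    - {"tx": -0.0002,"ty": -0.0028,"tz": 0.0001,"spin": 0.0}
    - {"tx": -0.0002,"ty": -0.0029,"tz": 0.0,"spin": 0.0}
    - {"tx": 0,"ty": 0,"tz": 0,"spin": 0}

```text
time: 25.05
position: [567.1, -29.3, 106.9]
ee_rot: [-3.14, 0.001, 1.686]
contact_force: [2.1, -2.5, 4.7]
width: 0.19
```

```bash
python3 st.py
```

```text
t 25.05 pos [567.1 -29.3 106.9] yaw 1.686 r 55.4 cw 314.6 Frad 2.8 Ftan_cw -1.7 Fz 4.7 w 17.4 j [ 0.53  0.62 -0.83  1.8   0.55  0.97  1.15]
```

Request:
step_arm:
  steps:
    - {"tx": 0,"ty": -0.0029,"tz": 0.0,"spin": 0.0167}
    - {"tx": 0,"ty": -0.0028,"tz": 0,"spin": 0.0167}
    - {"tx": 0.0001,"ty": -0.0029,"tz": 0.0,"spin": 0.0167}
    - {"tx": 0,"ty": 0,"tz": 0,"spin": 0}

```text
time: 25.45
position: [562.8, -29.8, 106.9]
ee_rot: [-3.14, 0.002, 1.606]
contact_force: [2.7, -3.1, 4.5]
width: 0.196
```

```bash
python3 st.py; python3 rows.py 318.5 436 1.5 1.608 1.5 | head -3
```

```text
t 25.45 pos [562.8 -29.8 106.9] yaw 1.606 r 55.4 cw 319.1 Frad 3.3 Ftan_cw -2.5 Fz 4.5 w 18.0 j [ 0.52  0.6  -0.81  1.81  0.53  0.96  1.08]
[{"tx": -0.0001, "ty": -0.0029, "tz": 0.0, "spin": 0.0167}, {"tx": -0.0001, "ty": -0.0029, "tz": 0.0, "spin": 0.0167}, {"tx": -0.0001, "ty": -0.0028, "tz": 0.0001, "spin": 0.0167}, {"tx": -0.0002, "ty": -0.0029, "tz": -0.0, "spin": 0.0167}, {"tx": -0.0001, "ty": -0.0029, "tz": -0.0, "spin": 0.0167}, {"tx": -0.0001, "ty": -0.0029, "tz": 0.0, "spin": 0.0167}, {"tx": -0.0001, "ty": -0.0029, "tz": 0.0, "spin": 0.0167}, {"tx": -0.0001, "ty": -0.0028, "tz": 0.0, "spin": 0.0167}]
[{"tx": -0.0001, "ty": -0.0029, "tz": 0.0001, "spin": 0.0167}, {"tx": -0.0002, "ty": -0.0029, "tz": -0.0, "spin": 0.0167}, {"tx": -0.0001, "ty": -0.0029, "tz": -0.0, "spin": 0.0167}, {"tx": -0.0001, "ty": -0.0028, "tz": 0.0, "spin": 0.0167}, {"tx": -0.0001, "ty": -0.0029, "tz": 0.0, "spin": 0.0167}, {"tx": -0.0001, "ty": -0.0029, "tz": 0.0, "spin": 0.0167}, {"tx": -0.0001, "ty": -0.0029, "tz": 0.0001, "spin": 0.0167}, {"tx": -0.0001, "ty": -0.0029, "tz": -0.0, "spin": 0.0167}]
[{"tx": -0.0002, "ty": -0.0028, "tz": -0.0, "spin": 0.0167}, {"tx": -0.0001, "ty": -0.0029, "tz": 0.0, "spin": 0.0167}, {"tx": -0.0001, "ty": -0.0029, "tz": 0.0, "spin": 0.0167}, {"tx": -0.0001, "ty": -0.0029, "tz": 0.0, "spin": 0.0167}, {"tx": -0.0001, "ty": -0.0029, "tz": 0.0001, "spin": 0.0167}, {"tx": -0.0001, "ty": -0.0028, "tz": -0.0, "spin": 0.0167}, {"tx": -0.0001, "ty": -0.0029, "tz": -0.0, "spin": 0.0167}, {"tx": -0.0001, "ty": -0.0029, "tz": 0.0, "spin": 0.0167}]
```

Request:
step_arm:
  steps:
    - {"tx": -0.0001,"ty": -0.0029,"tz": 0.0,"spin": 0.0167}
    - {"tx": -0.0001,"ty": -0.0029,"tz": 0.0,"spin": 0.0167}
    - {"tx": -0.0001,"ty": -0.0028,"tz": 0.0,"spin": 0.0167}
    - {"tx": 0,"ty": 0,"tz": 0,"spin": 0}

```text
time: 25.85
position: [558.4, -30.0, 106.9]
ee_rot: [-3.14, 0.002, 1.528]
contact_force: [2.5, -2.6, 5.5]
width: 0.191
```

```bash
python3 st.py
```

```text
t 25.85 pos [558.4 -30.  106.9] yaw 1.528 r 55.4 cw 323.6 Frad 2.6 Ftan_cw -2.5 Fz 5.5 w 17.6 j [ 0.51  0.59 -0.8   1.82  0.52  0.95  1.01]
```

Request:
step_arm:
  steps:
    - {"tx": -0.0001,"ty": -0.0029,"tz": 0.0,"spin": 0.0167}
    - {"tx": -0.0001,"ty": -0.0029,"tz": 0.0001,"spin": 0.0167}
    - {"tx": -0.0001,"ty": -0.0029,"tz": 0.0,"spin": 0.0167}
    - {"tx": 0,"ty": 0,"tz": 0,"spin": 0}

```text
time: 26.25
position: [553.9, -29.9, 106.8]
ee_rot: [-3.14, 0.002, 1.449]
contact_force: [2.0, -3.1, 5.8]
width: 0.191
```

```bash
python3 st.py
```

```text
t 26.25 pos [553.9 -29.9 106.8] yaw 1.449 r 55.5 cw 328.2 Frad 3.0 Ftan_cw -2.3 Fz 5.8 w 17.5 j [ 0.5   0.58 -0.78  1.84  0.5   0.93  0.95]
```

Request:
step_arm:
  steps:
    - {"tx": -0.0001,"ty": -0.0029,"tz": 0.0,"spin": 0.0167}
    - {"tx": -0.0001,"ty": -0.0029,"tz": 0.0,"spin": 0.0167}
    - {"tx": -0.0002,"ty": -0.0028,"tz": 0.0,"spin": 0.0167}
    - {"tx": 0,"ty": 0,"tz": 0,"spin": 0}

```text
time: 26.65
position: [549.6, -29.4, 106.8]
ee_rot: [-3.14, 0.002, 1.37]
contact_force: [2.0, -2.4, 5.3]
width: 0.197
```

```bash
python3 st.py
```

```text
t 26.65 pos [549.6 -29.4 106.8] yaw 1.37 r 55.5 cw 332.8 Frad 2.0 Ftan_cw -2.4 Fz 5.3 w 18.1 j [ 0.49  0.57 -0.76  1.85  0.49  0.92  0.88]
```

Request:
step_arm:
  steps:
    - {"tx": -0.0001,"ty": -0.0029,"tz": 0.0,"spin": 0.0167}
    - {"tx": -0.0001,"ty": -0.0029,"tz": 0.0001,"spin": 0.0167}
    - {"tx": -0.0001,"ty": -0.0029,"tz": 0.0,"spin": 0.0167}
    - {"tx": 0,"ty": 0,"tz": 0,"spin": 0}

```text
time: 27.05
position: [545.2, -28.5, 106.7]
ee_rot: [-3.14, 0.002, 1.291]
contact_force: [2.1, -2.7, 4.8]
width: 0.191
```

```bash
python3 st.py
```

```text
t 27.05 pos [545.2 -28.5 106.7] yaw 1.291 r 55.5 cw 337.3 Frad 2.1 Ftan_cw -2.6 Fz 4.8 w 17.6 j [ 0.48  0.56 -0.74  1.86  0.47  0.91  0.81]
```

Request:
step_arm:
  steps:
    - {"tx": -0.0001,"ty": -0.0029,"tz": 0.0,"spin": 0.0167}
    - {"tx": -0.0001,"ty": -0.0028,"tz": 0.0,"spin": 0.0167}
    - {"tx": -0.0001,"ty": -0.0029,"tz": 0.0,"spin": 0.0167}
    - {"tx": 0,"ty": 0,"tz": 0,"spin": 0}

```text
time: 27.45
position: [541.0, -27.3, 106.7]
ee_rot: [-3.14, 0.002, 1.213]
contact_force: [2.6, -2.3, 5.9]
width: 0.195
```

```bash
python3 st.py
```

```text
t 27.45 pos [541.  -27.3 106.7] yaw 1.213 r 55.5 cw 341.9 Frad 1.4 Ftan_cw -3.1 Fz 5.9 w 17.9 j [ 0.47  0.54 -0.73  1.87  0.46  0.9   0.74]
```

Request:
step_arm:
  steps:
    - {"tx": -0.0001,"ty": -0.0029,"tz": 0.0,"spin": 0.0167}
    - {"tx": -0.0002,"ty": -0.0029,"tz": 0.0001,"spin": 0.0167}
    - {"tx": -0.0001,"ty": -0.0029,"tz": 0.0,"spin": 0.0167}
    - {"tx": 0,"ty": 0,"tz": 0,"spin": 0}

```text
time: 27.85
position: [536.9, -25.8, 106.6]
ee_rot: [-3.14, 0.002, 1.134]
contact_force: [1.3, -2.4, 4.7]
width: 0.197
```

```bash
python3 st.py
```

```text
t 27.85 pos [536.9 -25.8 106.6] yaw 1.134 r 55.5 cw 346.4 Frad 1.7 Ftan_cw -2.2 Fz 4.7 w 18.1 j [ 0.46  0.53 -0.71  1.88  0.44  0.89  0.67]
```

Request:
step_arm:
  steps:
    - {"tx": -0.0001,"ty": -0.0029,"tz": 0.0,"spin": 0.0167}
    - {"tx": -0.0001,"ty": -0.0029,"tz": 0.0,"spin": 0.0167}
    - {"tx": -0.0001,"ty": -0.0028,"tz": 0.0,"spin": 0.0167}
    - {"tx": 0,"ty": 0,"tz": 0,"spin": 0}

```text
time: 28.25
position: [532.9, -24.0, 106.6]
ee_rot: [-3.141, 0.002, 1.056]
contact_force: [1.5, -1.9, 5.7]
width: 0.196
```

```bash
python3 st.py
```

```text
t 28.25 pos [532.9 -24.  106.6] yaw 1.056 r 55.5 cw 350.9 Frad 1.0 Ftan_cw -2.2 Fz 5.7 w 18.0 j [ 0.45  0.52 -0.69  1.89  0.43  0.88  0.6 ]
```

Request:
step_arm:
  steps:
    - {"tx": -0.0001,"ty": -0.0029,"tz": 0.0,"spin": 0.0167}
    - {"tx": -0.0002,"ty": -0.0029,"tz": 0.0001,"spin": 0.0167}
    - {"tx": -0.0001,"ty": -0.0029,"tz": 0.0,"spin": 0.0167}
    - {"tx": 0,"ty": 0,"tz": 0,"spin": 0}

```text
time: 28.65
position: [529.1, -21.8, 106.6]
ee_rot: [-3.141, 0.002, 0.977]
contact_force: [1.2, -2.0, 4.4]
width: 0.196
```

```bash
python3 st.py
```

```text
t 28.65 pos [529.1 -21.8 106.6] yaw 0.977 r 55.5 cw 355.4 Frad 1.1 Ftan_cw -2.1 Fz 4.4 w 18.0 j [ 0.43  0.51 -0.67  1.9   0.41  0.87  0.53]
```

Request:
step_arm:
  steps:
    - {"tx": -0.0001,"ty": -0.0029,"tz": 0.0,"spin": 0.0167}
    - {"tx": -0.0001,"ty": -0.0028,"tz": 0.0,"spin": 0.0167}
    - {"tx": -0.0001,"ty": -0.0029,"tz": 0.0,"spin": 0.0167}
    - {"tx": 0,"ty": 0,"tz": 0,"spin": 0}

```text
time: 29.05
position: [525.5, -19.4, 106.6]
ee_rot: [-3.141, 0.002, 0.898]
contact_force: [1.2, -1.3, 5.0]
width: 0.193
```

```bash
python3 st.py
```

```text
t 29.05 pos [525.5 -19.4 106.6] yaw 0.898 r 55.5 cw 359.9 Frad 0.3 Ftan_cw -1.8 Fz 5.0 w 17.7 j [ 0.42  0.5  -0.65  1.91  0.4   0.86  0.46]
```

Request:
step_arm:
  steps:
    - {"tx": -0.0001,"ty": -0.0029,"tz": 0.0,"spin": 0.0167}
    - {"tx": -0.0002,"ty": -0.0029,"tz": 0.0001,"spin": 0.0167}
    - {"tx": -0.0001,"ty": -0.0029,"tz": 0.0,"spin": 0.0167}
    - {"tx": 0,"ty": 0,"tz": 0,"spin": 0}

```text
time: 29.45
position: [522.0, -16.7, 106.5]
ee_rot: [-3.141, 0.002, 0.819]
contact_force: [0.4, -2.2, 5.0]
width: 0.196
```

```bash
python3 st.py
```

```text
t 29.45 pos [522.  -16.7 106.5] yaw 0.819 r 55.6 cw 4.5 Frad 1.4 Ftan_cw -1.8 Fz 5.0 w 18.0 j [ 0.4   0.49 -0.64  1.92  0.38  0.85  0.38]
```

```bash
python3 - <<'E'
from h import *
im=read_camera('wrist'); cv2.imwrite('pics/w8.png',im[:,:,::-1])
im=read_camera('scene'); cv2.imwrite('pics/s8.png',cv2.resize(im[120:250,180:360,::-1],None,fx=4,fy=4))
E
```

```text
(no output)
```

View pics/w8.png

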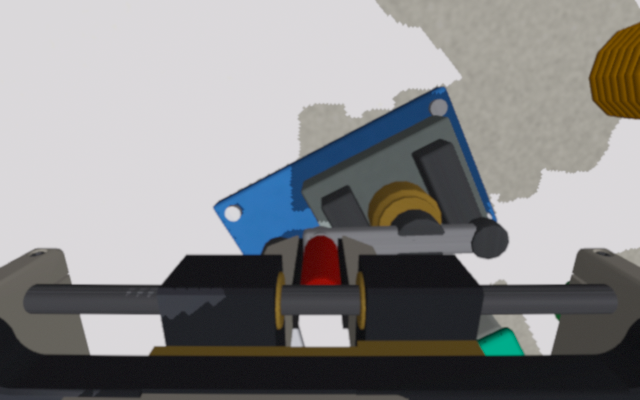

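View pics/s8.png

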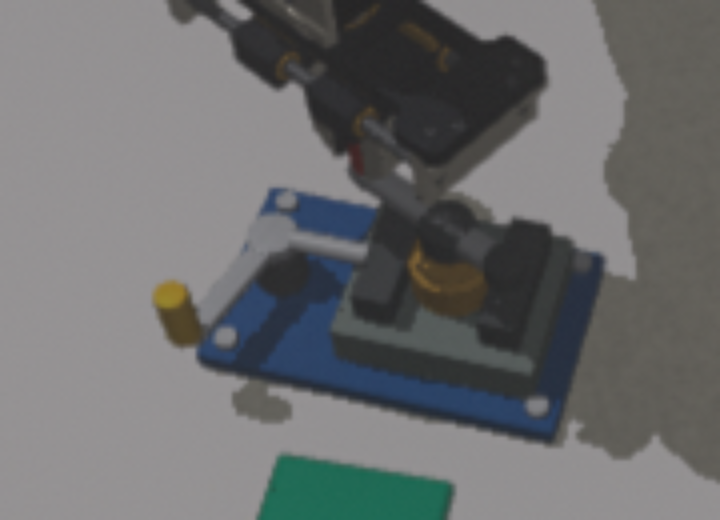

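Request:
step_arm:
  steps:
    - {"tx": -0.0001,"ty": -0.0029,"tz": 0.0,"spin": 0.0167}
    - {"tx": -0.0001,"ty": -0.0028,"tz": 0.0,"spin": 0.0167}
    - {"tx": -0.0001,"ty": -0.0029,"tz": 0.0,"spin": 0.0167}
    - {"tx": 0,"ty": 0,"tz": 0,"spin": 0}

```text
time: 29.95
position: [518.9, -13.6, 106.5]
ee_rot: [-3.141, 0.002, 0.74]
contact_force: [0.3, -2.8, 4.5]
width: 0.194
```

```bash
python3 st.py
```

```text
t 29.95 pos [518.9 -13.6 106.5] yaw 0.74 r 55.4 cw 9.0 Frad 1.7 Ftan_cw -2.2 Fz 4.5 w 17.8 j [ 0.38  0.48 -0.62  1.93  0.37  0.84  0.31]
```

Request:
step_arm:
  steps:
    - {"tx": -0.0001,"ty": -0.0029,"tz": 0.0,"spin": 0.0167}
    - {"tx": -0.0001,"ty": -0.0029,"tz": 0.0001,"spin": 0.0167}
    - {"tx": -0.0001,"ty": -0.0028,"tz": 0.0,"spin": 0.0167}
    - {"tx": 0,"ty": 0,"tz": 0,"spin": 0}

```text
time: 30.35
position: [516.0, -10.4, 106.5]
ee_rot: [-3.141, 0.002, 0.661]
contact_force: [0.3, -2.2, 5.3]
width: 0.196
```

```bash
python3 st.py
```

```text
t 30.35 pos [516.  -10.4 106.5] yaw 0.661 r 55.4 cw 13.5 Frad 1.2 Ftan_cw -1.9 Fz 5.3 w 18.0 j [ 0.36  0.47 -0.6   1.94  0.35  0.84  0.24]
```

Request:
step_arm:
  steps:
    - {"tx": -0.0001,"ty": -0.0029,"tz": 0.0,"spin": 0.0167}
    - {"tx": -0.0001,"ty": -0.0028,"tz": 0.0,"spin": 0.0167}
    - {"tx": -0.0001,"ty": -0.0029,"tz": 0.0,"spin": 0.0167}
    - {"tx": 0,"ty": 0,"tz": 0,"spin": 0}

```text
time: 30.75
position: [513.3, -6.9, 106.5]
ee_rot: [-3.141, 0.002, 0.583]
contact_force: [-0.6, -2.8, 5.2]
width: 0.192
```

```bash
python3 st.py
```

```text
t 30.75 pos [513.3  -6.9 106.5] yaw 0.583 r 55.4 cw 18.0 Frad 2.1 Ftan_cw -2.0 Fz 5.2 w 17.7 j [ 0.35  0.47 -0.58  1.95  0.34  0.83  0.16]
```

Request:
step_arm:
  steps:
    - {"tx": -0.0001,"ty": -0.0029,"tz": 0.0,"spin": 0.0167}
    - {"tx": -0.0001,"ty": -0.0029,"tz": 0.0001,"spin": 0.0167}
    - {"tx": -0.0001,"ty": -0.0028,"tz": 0.0,"spin": 0.0167}
    - {"tx": 0,"ty": 0,"tz": 0,"spin": 0}

```text
time: 31.15
position: [510.9, -3.3, 106.4]
ee_rot: [-3.141, 0.002, 0.505]
contact_force: [0.9, -2.3, 5.8]
width: 0.192
```

```bash
python3 st.py
```

```text
t 31.15 pos [510.9  -3.3 106.4] yaw 0.505 r 55.4 cw 22.5 Frad 0.5 Ftan_cw -2.4 Fz 5.8 w 17.7 j [ 0.33  0.46 -0.56  1.95  0.33  0.82  0.09]
```

Request:
step_arm:
  steps:
    - {"tx": -0.0001,"ty": -0.0029,"tz": 0.0,"spin": 0.0167}
    - {"tx": -0.0001,"ty": -0.0028,"tz": 0.0,"spin": 0.0167}
    - {"tx": -0.0001,"ty": -0.0029,"tz": 0.0,"spin": 0.0167}
    - {"tx": 0,"ty": 0,"tz": 0,"spin": 0}

```text
time: 31.55
position: [509.7, -0.7, 106.5]
ee_rot: [3.14, 0.001, 0.424]
contact_force: [4.2, -6.4, 1.7]
width: 0.194
```

```bash
python3 st.py
```

```text
t 31.55 pos [509.7  -0.7 106.5] yaw 0.424 r 55.2 cw 25.5 Frad -0.7 Ftan_cw -7.6 Fz 1.7 w 17.8 j [ 0.31  0.45 -0.54  1.96  0.32  0.82  0.01]
```

Request:
step_arm:
  steps:
    - {"tx": 0,"ty": -0.0015,"tz": 0.0,"spin": 0.008}
    - {"tx": 0,"ty": 0,"tz": 0,"spin": 0}

```text
time: 31.75
position: [509.5, -0.3, 106.5]
ee_rot: [3.14, 0.001, 0.412]
contact_force: [3.7, -7.5, 2.3]
width: 0.193
```

```bash
python3 st.py
```

```text
t 31.75 pos [ 5.095e+02 -3.000e-01  1.065e+02] yaw 0.412 r 55.2 cw 25.9 Frad 0.3 Ftan_cw -8.4 Fz 2.3 w 17.7 j [ 0.3   0.45 -0.54  1.96  0.31  0.82  0.  ]
```

Request:
step_arm:
  steps:
    - {"tx": 0,"ty": -0.002,"tz": 0.0,"spin": 0.008}
    - {"tx": 0,"ty": 0,"tz": 0,"spin": 0}

```text
time: 31.95
position: [509.1, 0.6, 106.5]
ee_rot: [3.14, 0.001, 0.399]
contact_force: [3.2, -7.5, 1.7]
width: 0.194
```

```bash
python3 st.py; python3 - <<'E'
from h import *
im=read_camera('wrist'); cv2.imwrite('pics/w9.png',im[:,:,::-1])
E
```

```text
t 31.95 pos [509.1   0.6 106.5] yaw 0.399 r 55.1 cw 27.0 Frad 0.5 Ftan_cw -8.2 Fz 1.7 w 17.8 j [ 0.3   0.45 -0.54  1.96  0.31  0.81 -0.01]
```

View pics/w9.png

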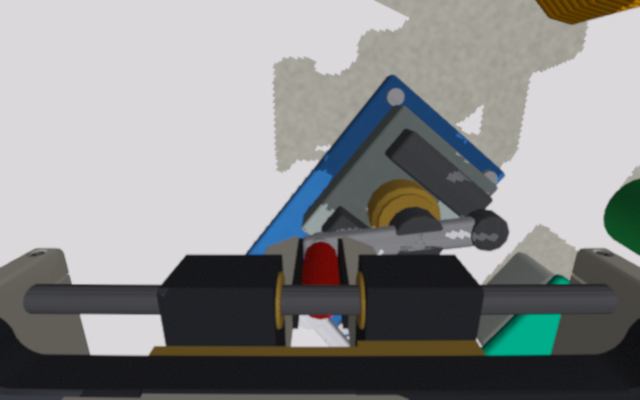

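Request:
step_arm:
  steps:
    - {"tx": 0,"ty": 0,"tz": 0,"spin": 0}
    - {"tx": 0,"ty": 0,"tz": 0,"spin": 0}
    - {"tx": 0,"ty": 0,"tz": 0,"spin": 0}
  claw: 34

```text
time: 32.3
position: [508.1, 2.9, 106.2]
ee_rot: [-3.141, 0.001, 0.403]
contact_force: [0.8, 0.2, -0.2]
width: 0.361
```

```bash
python3 st.py; python3 - <<'E'
from h import *
im=read_camera('wrist'); cv2.imwrite('pics/w10.png',im[:,:,::-1])
E
```

```text
t 32.3 pos [508.1   2.9 106.2] yaw 0.403 r 55.0 cw 29.5 Frad -0.8 Ftan_cw -0.2 Fz -0.2 w 33.1 j [ 0.3   0.45 -0.54  1.96  0.31  0.81 -0.01]
```

View pics/w10.png

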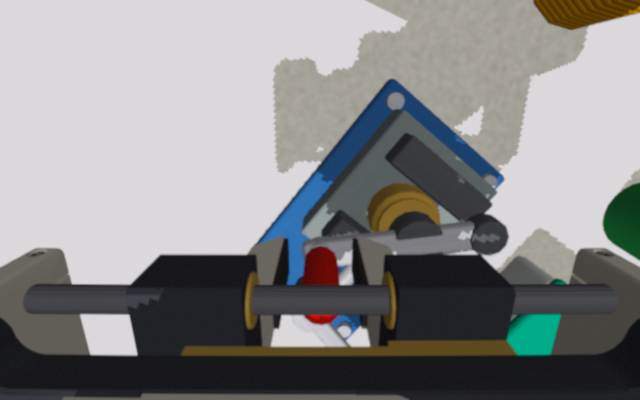

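Request:
step_arm:
  steps:
    - {"tx": 0,"ty": 0,"tz": -0.03,"spin": 0}
    - {"tx": 0,"ty": 0,"tz": -0.07,"spin": 0}
    - {"tx": 0,"ty": 0,"tz": -0.08,"spin": 0}
    - {"tx": 0,"ty": 0,"tz": -0.06,"spin": 0}
    - {"tx": 0,"ty": 0.05,"tz": 0,"spin": 0}
    - {"tx": 0,"ty": 0.08,"tz": 0,"spin": 0}
    - {"tx": 0,"ty": 0.04,"tz": 0,"spin": 0}
    - {"tx": 0,"ty": 0,"tz": 0,"spin": 0}

```text
time: 33.15
position: [542.6, -79.3, 226.1]
ee_rot: [3.141, 0.001, 0.398]
contact_force: [0.9, 0.1, 0.9]
width: 0.372
```

```bash
python3 st.py; python3 - <<'E'
from h import *
import pickle
for n in ['top','scene','wrist']:
    m=camera_model(n); im=read_camera(n); cv2.imwrite(f'pics/{n}11.png',im[:,:,::-1]); pickle.dump(m,open(f'{n}11.pkl','wb'))
cv2.imwrite('pics/t11c.png',cv2.resize(cv2.imread('pics/top11.png')[180:280,290:450],None,fx=5,fy=5))
cv2.imwrite('pics/s11c.png',cv2.resize(cv2.imread('pics/scene11.png')[130:240,190:350],None,fx=5,fy=5))
E
```

```text
t 33.15 pos [542.6 -79.3 226.1] yaw 0.398 r 105.8 cw 332.2 Frad -0.2 Ftan_cw -0.9 Fz 0.9 w 34.1 j [ 0.46  0.37 -0.55  1.73  0.21  1.1   0.24]
```

View pics/wrist11.png

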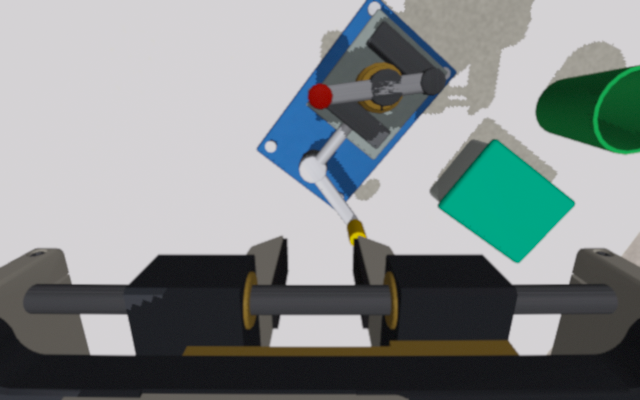

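View pics/t11c.png

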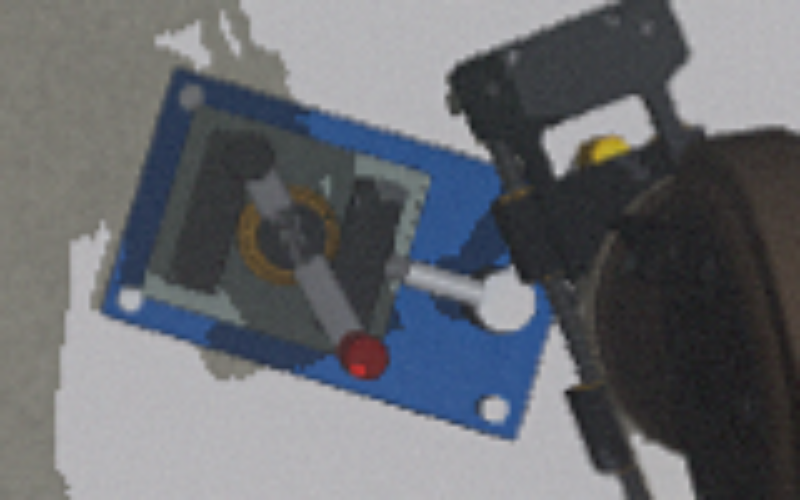

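View pics/s11c.png

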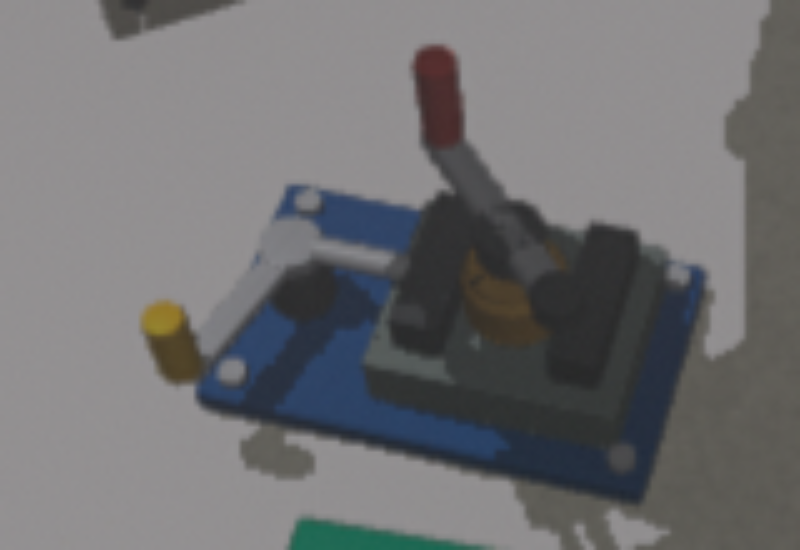

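```bash
python3 - <<'E'
from h import *
t=camera_model('top'); s=camera_model('scene')
T=lambda u,v: ((u+.5)/5-.5+290,(v+.5)/5-.5+180)
S=lambda u,v: ((u+.5)/5-.5+190,(v+.5)/5-.5+130)
print(tri(t,T(364,355),s,S(437,62)))
for n,m,a,b,z in [('top',t,T(407,322),T(364,355),0),('sc',s,S(391,86),S(437,62),0)]:
    p0=plane(m,a,145)[:2];p1=plane(m,b,142.9)[:2]
    c=np.array([559,25]); 
    an=lambda p: np.degrees(np.arctan2(*(p-c)[::-1]))
    print(n,p0,p1,an(p0),an(p1),an(p0)-an(p1))
a=cv2.imread('pics/scene0.png')[165:205,270:320];b=cv2.imread('pics/scene11.png')[165:205,270:320]
cv2.imwrite('pics/cmp.png',np.hstack([cv2.resize(x,None,fx=8,fy=8,interpolation=2)*2 if 0 else cv2.convertScaleAbs(cv2.resize(x,None,fx=8,fy=8,interpolation=2),alpha=1.7) for x in (a,b)]))
E
```

```text
(array([512.00016746,  -2.76884438, 143.26533539]), np.float64(1.8658999772109008))
top [525.73901045 -20.44635757] [512.01095722  -3.74040662] -126.19941211842841 -148.54835090614858 22.348938787720172
sc [525.73880118 -18.96785107] [511.70990875  -1.87706026] -127.10710712988609 -150.3885062619215 23.281399132035403
```

View pics/cmp.png

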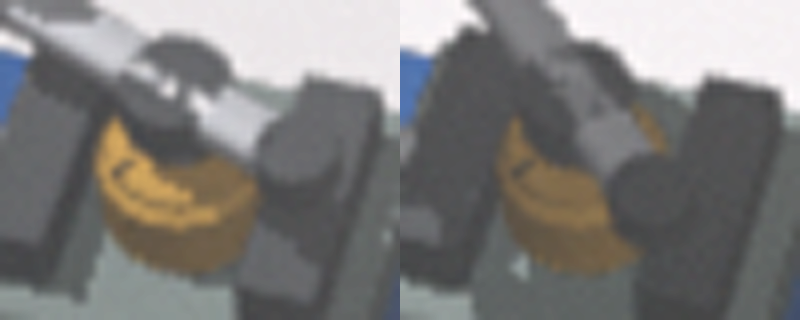

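```bash
python3 - <<'E'
from rig import *
print(hand_in())
E
```

```text
the job is handed in; nothing more can be done
None
```

I closed the vise, worked the tap down to its stop in the pattern you asked for, let go, and handed the job in at about 33 s of the 72 s allowed. No verdict was reported.

**Vise:** I swung the yellow lever until it stopped moving. It stayed put while I kept pushing, and the force rose to about 12 N. The last images show it still over.

**Crank:** With a light grip I turned about 182° forward, 95° back, 186° forward and 97° back, then went slowly forward. At about 1.06–1.07 turns the force round the turn rose from about 2.5 N to 8 N. The pads then slipped on the handle instead of forcing it, well under the 15 N limit.

**Last checks:**
- **Boss:** its mark is in the same place in the scene camera before and after.
- **Gripper:** it is open and clear of everything, with no contact force.
- **Cup, spool and tub:** the arm never worked near them, but I did not measure their positions before and after.
- **Final crank angle:** the readings disagree slightly. The cameras put it about 22–23° past one full turn, and the tool position read 25.5° at first contact. I put this down to pad slip and about 2 mm of calibration error.
- **Top camera:** it read 2–3 mm off in y compared with the scene and wrist cameras, so I relied on those two.

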